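# Clamp a block with the sunk wing knob of a guarded vise

### The arm

A 6-joint arm with a two-finger parallel gripper is mounted at the origin on a cart in front of the work surface, level with it; the furniture and walls round the work are solid. World frame = base frame: x ahead of the robot, y to its left, z up, the work surface at z = 0. Lengths are in m, angles in rad, forces in N, time in s.
With the tool pointing down it reaches from about 0.275 to 0.85 m from the base axis. Payload 19 kg.
Tool frame: the origin (TCP) lies midway between the tips of the shut fingers; the grasp point (between the pads) lies 19 mm behind it; z points along the fingers, y is the line along which they close (so a half turn about z gives the same grasp; the last joint's range is limited). The gripper opens to 85 mm and grips with 20 to 120 N. Pads are 22 mm wide; open, the fingers measure 114 mm over their backs; the gripper's body (76 mm by 85 mm) begins 54 mm behind the grasp point. The pads swing forward as they close: fully open they stand 13 mm farther back than shut.
Start: joints at [-1.265, 0.15, 1.437, -0, 1.554, -0.134], TCP at [0.245, -0.52, 0.231] pointing down, gripper open.
Joint ranges: [-2.8, 2.8], [-0.68, 2.1], [0.12, 2.68], [-1.39, 4.53], [0.16, 2.79], [-2.81, 2.81]. Speed limits (rad/s): [1.89, 1.89, 2.22, 3.01, 3.01, 3.01].

### API

Orientations are given as a 3x3 rotation matrix whose columns are the frame's x, y, z axes.
In Python, from bench import manip gives the robot as it stands.
- The arm moves only by the tool step_arm, never from a script. Its argument "series" is a list of rows, each an object of numbers: "tx", "ty", "tz": the shift along the tool's x, y, z in cm; "rx", "ry", "rz": the turn, a rotation vector about the tool's x, y, z in rad; "gripper": the opening in per cent of the stroke, from 0 (shut) to 100 (fully open). In form: [{"tx": .., "ty": .., "tz": .., "rx": .., "ry": .., "rz": .., "gripper": ..}, ...]. A call has exactly 8 rows; each row shifts and turns the commanded pose from where the row before left it, along the tool's axes as they then stand; what a row does not reach is not made up. A row lasts 1/8 s, in which the tool goes at most 62.5 mm and 10.7 degrees, less where a joint would pass 70% of its speed; a pose out of reach is approached as far as the arm can. A call with a gripper value outside its range is refused whole. The fingers move at their own pace and stop on an object; "grip_force" is the grip in N (left out, the last holds). Time passes only in rows, so rows that do not move let the fingers close, or fill a call up. It gives the time, the measured TCP pose, the force, the opening and the grip force at its end, in the units of the state.
- manip.get_state(): the state, without advancing time (a new reading comes with each control period).
- manip.read_camera(name): name is "scene" or "top"; returns the picture (384x512x3 uint8, blue, green, red); there is no depth.
- manip.camera_model(name): a dict with "K" (3x3 intrinsics, pixels), "R" (3x3) and "t" (3): a world point X has camera coordinates R X + t. Camera axes: x right, y down, z forward; pixel columns grow to the right and rows downward; lengths in m; the calibration is good to about 2 mm. A picture is of the moment at which its call begins. camera_model takes no time and is no camera call.
- manip.finish_job(): hands the job in; it is judged then, once.
Trained networks look in the newest picture that a camera, given by its name, has taken for a name from the list of things; names that differ only in an ending like _2 or _b are one class to them, and where a whole thing is asked for, a point or a joint stands for the part that bears it (a point fixed in the world has none). Each returns a list of dicts, best first, with "conf" (0 to 1); they miss things now and then, are a little off and sometimes report something else, mostly with a low value. They report only what shows in the picture. A call takes as long as a camera call. They do not tell look-alikes from the thing itself.
- manip.look_for(camera, thing): "bbox" ([left, top, width, height] in pixels, round what is visible of it).
- manip.masks_of(camera, thing): "mask" (384x512 bool, what is visible of it) and "bbox" ([left, top, width, height] in pixels, round what is visible of it).
- manip.place_of(camera, thing): "location" ([row, column] in pixels: a listed point, or the origin of a listed thing).
The state is a dict: "t": time; "joints": joint angles; "joint_velocities": joint speeds; "effort": joint torques, N m; "eef_pos": TCP position; "tool_rot": TCP orientation; "force": force on the tool from outside, world axes, zero at the start; "torque": the same for the moment, N m; "width": finger opening in m; "finger_force": force on a finger pad.
Only numpy, scipy, OpenCV 4.12 (cv2) and the standard library are available. Lean on these libraries where they do the work, as an engineer would, in place of code of your own. Each camera call takes 0.05 s, during which the arm holds its last target. There are 200 camera calls.

### The job

Take the red-handled key out of its wooden stand, put it through the round hole in the vise's guard plate and feel it down over the wing knob sunk below. Then turn the key clockwise until the jaw holds the wooden block against the fence with about 15 newtons, and let go, leaving the key seated in the well. Do not force anything: overtightening dents the block, forcing the key or pressing hard on the vise bends the guard, and the glue bottle must stay standing.

Things in the scene. Friction and masses are not known exactly. Their poses are not given: they have to be found in the camera images.
- key: Loose key, 118 mm tall, about 0.1 kg, upright in the stand. Origin: centre of its foot's underside; z up. Steel shaft; brass collar, 31 mm diameter, 16 to 47 mm above the origin, chamfered. Foot, within 14 mm of the axis: two prongs 20 mm long (key x), 5 mm thick, with a slot 8 mm wide and 10 mm deep between them, open at both ends along key x. A half turn makes no difference.
- key_grip (a point): Middle of the key's red handle, 100 mm above the key's origin; axes as the key's. The handle is 44 mm long (x), 14 mm thick (y: grip across this), 36 mm high.
- stand: Fixed wooden stand, 70 x 70 x 50 mm, with a 34 mm hole 42 mm deep in its top, in which the key stands. Origin: centre of its underside.
- vise: Fixed blue edge vise, 220 (x) x 100 (y) mm, bed 12 mm high. Origin: centre of its underside. Its x axis is the clamping direction, from the head (box 84 x 92 mm, centred at x = -65 mm) to the sprung jaw, the block and a steel fence, which was set by hand: its place varies by a few mm and is not measured.
- guard_hole (a point): Centre of the 34 mm round hole at the top of the aluminium guard plate (8 mm thick) on the vise's head, 85 mm above the bench. The well lies below.
- well (a point): On the knob's axis, at the top of its black disc (40 mm diameter), 40 mm below guard_hole; axes as the vise's. The seated key's origin rests here. Disc and wing are sprung: they yield downwards up to 5 mm, with 2 N at first and 5 N at the bottom.
- jaw: Sprung steel jaw plate, 70 x 34 x 9 mm. Origin: lower edge of its face; x is the clamping direction. The knob turned clockwise (from above) drives it 6 mm per rad; 0.4 to 1.6 rad are needed. Turning freely (at least the first 0.15 rad) takes 0.11 to 0.14 N m; then each newton of squeeze adds 0.006 N m (15 N: 0.09 N m more than free) and grows by 50 to 60 N per rad. It holds when left.
- work_block: Loose light hardwood block, 45 (x) x 70 x 28 mm, on the vise bed between jaw and fence with a few mm of play. Origin: centre of its underside; x is the clamping direction.
- glue_bottle: White glue bottle with red cap, 58 mm diameter, 175 mm tall, a bystander. Origin: centre of its underside.
- wing_top (a point): On the knob's axis, 9 mm above well: top of the yellow wing, a bar 24 mm long, 5 mm thick, 9 mm high. Its direction is not measured: at the start within 0.2 rad of the vise's x axis, either way round. A key set down crosswise on it presses it down; it springs up between the prongs when the slot comes in line (about 0.15 rad of play either way).
There are look-alikes about, which are no part of the job. Leave any blue or purple look-alike of the key alone.

How it is judged:
By the outcome, as a careful person would: the job done as asked, in the order asked, and still so for the second after the job is handed in, with the robot touching nothing.
It also fails if it takes over 67 s, if anything falls off the work surface, if the arm or the gripper's body presses on something with over 40 N, if the wrist force passes 120 N, or if a joint passes its speed limit or range.

## Working session

There is one attempt and no reset: what is moved stays moved. The work goes in short steps, Python scripts to look and compute and a tool call to move; the robot and the scene stay as the last step left them, time stands still between calls to the robot, and variables do not carry over. Pictures are saved under pics/ and viewed, at most 10 in all, crops included, and the job is handed in when it is done.

Besides the shell and the picture viewer there is one more tool, called after "Call:" by a JSON object that holds its "name" and its "arguments". step_arm: Moves the arm, as the interface text tells. Its arguments: {"type":"object","properties":{"series":{"type":"array","items":{"type":"object","properties":{"tx":{"type":"number"},"ty":{"type":"number"},"tz":{"type":"number"},"rx":{"type":"number"},"ry":{"type":"number"},"rz":{"type":"number"},"gripper":{"type":"number"}}}},"grip_force":{"type":"number"}},"required":["series"]}

```bash
mkdir -p pics; ls; python3 - <<'E'
from bench import manip
import cv2,numpy as np
for c in("scene","top"):
    im=manip.read_camera(c); cv2.imwrite(f"pics/{c}0.png",im)
    m=manip.camera_model(c); print(c,np.round(m["K"],1).tolist(),np.round(m["R"],3).tolist(),np.round(m["t"],3).tolist())
    for th in("key","key_grip","stand","vise","guard_hole","well","jaw","work_block","glue_bottle","wing_top"):
        print(th,[(np.round(d["location"]).tolist(),round(d["conf"],2)) for d in manip.place_of(c,th)][:4])
s=manip.get_state();print(s)
a=cv2.imread("pics/scene0.png");b=cv2.imread("pics/top0.png")
E
```

```text
pics
scene [[436.2, 0.0, 262.2], [0.0, 436.2, 194.2], [0.0, 0.0, 1.0]] [[0.975, 0.222, 0.012], [0.165, -0.688, -0.707], [-0.148, 0.692, -0.707]] [-0.539, -0.055, 1.209]
key [([146.0, 258.0], 0.77), ([159.0, 252.0], 0.71), ([182.0, 246.0], 0.64), ([152.0, 286.0], 0.6)]
key_grip [([131.0, 254.0], 0.76), ([149.0, 251.0], 0.76), ([120.0, 288.0], 0.68), ([117.0, 257.0], 0.57)]
stand [([155.0, 285.0], 0.92)]
vise [([233.0, 244.0], 0.89)]
guard_hole [([230.0, 236.0], 0.79)]
well [([243.0, 238.0], 0.66)]
jaw []
work_block [([226.0, 250.0], 0.72)]
glue_bottle [([335.0, 240.0], 0.75)]
wing_top [([242.0, 233.0], 0.74), ([332.0, 239.0], 0.46)]
top [[463.0, 0.0, 259.8], [0.0, 463.0, 187.1], [0.0, 0.0, 1.0]] [[-0.014, -1.0, -0.007], [-0.998, 0.014, -0.058], [0.058, 0.006, -0.998]] [-0.041, 0.559, 1.238]
key [([217.0, 148.0], 0.77), ([216.0, 177.0], 0.61), ([210.0, 202.0], 0.48), ([182.0, 157.0], 0.47)]
key_grip [([218.0, 166.0], 0.6), ([211.0, 203.0], 0.55), ([214.0, 137.0], 0.54), ([177.0, 148.0], 0.53)]
stand [([182.0, 158.0], 0.71)]
vise [([201.0, 275.0], 0.73)]
guard_hole [([201.0, 305.0], 0.6
[... 269 characters left out ...]
     1.55384093e+00, -1.34009095e-01]), 'joint_velocities': array([-0.00051515, -0.00240472,  0.00045458, -0.00187443, -0.00158317,
       -0.00058478]), 'effort': array([ 3.55264063e-03, -7.12792325e+01, -5.71028566e+01,  3.37677138e-04,
        1.79470004e-03,  6.70490181e-06]), 'eef_pos': array([ 0.24477883, -0.52024485,  0.23126802]), 'tool_rot': array([[ 9.04834505e-01,  4.25763453e-01, -3.89330311e-05],
       [ 4.25763454e-01, -9.04834494e-01,  1.41478575e-04],
       [ 2.50084569e-05, -1.44590958e-04, -9.99999989e-01]]), 'force': array([-0.10703812, -0.44843084,  0.06530422]), 'torque': array([ 0.02888867, -0.04290717,  0.01081272]), 'finger_force': 0.0, 'width': 0.08531841377638807}
```

View pics/scene0.png

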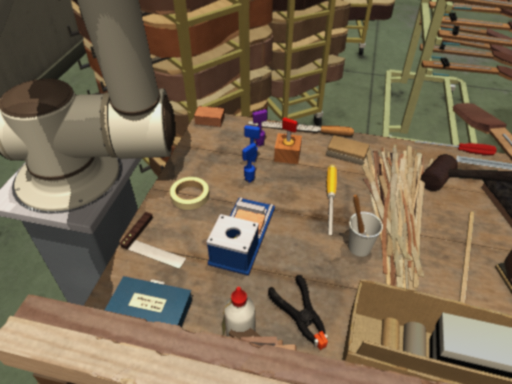

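View pics/top0.png

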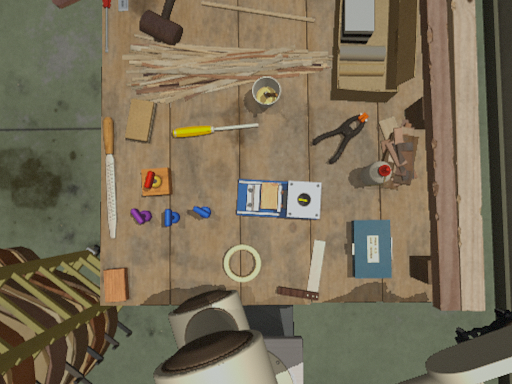

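The scene picture shows the red-handled key in the wooden stand at (col 289, row 124), and in the top picture at (150, 180). Look-alikes are purple (scene 260,118; top 141,215), blue (251,130; 170,217) and blue (250,160; 201,212). I choose the red one in the stand and check it in a close crop.

```bash
cat > h.py <<'E'
from bench import manip
import cv2,numpy as np
C={c:manip.camera_model(c) for c in("scene","top")}
def proj(c,X):
    m=C[c];p=m["K"]@(m["R"]@np.asarray(X,float)+m["t"]);return p[:2]/p[2]   # col,row
def onplane(c,uv,z):
    m=C[c];d=m["R"].T@np.linalg.solve(m["K"],[uv[0],uv[1],1.]);o=-m["R"].T@m["t"]
    return o+d*(z-o[2])/d[2]
def tri(us,ut):
    P=[C[c]["K"]@np.c_[C[c]["R"],C[c]["t"]] for c in("scene","top")]
    X=cv2.triangulatePoints(P[0],P[1],np.array(us,float).reshape(2,1),np.array(ut,float).reshape(2,1));return X[:3,0]/X[3,0]
def crop(im,x,y,w,h,k): return cv2.resize(im[y:y+h,x:x+w],None,fx=k,fy=k,interpolation=cv2.INTER_CUBIC)
E
python3 - <<'E'
from h import *
S=cv2.imread("pics/scene0.png");T=cv2.imread("pics/top0.png")
a=np.hstack([crop(T,130,150,50,50,7),crop(S,262,100,50,50,7)])
b=np.hstack([crop(T,232,165,100,65,3.5),crop(S,200,190,100,65,3.5)])
b=cv2.resize(b,(700,228));cv2.imwrite("pics/crop1.png",np.vstack([a,b]))
def red(im,x,y,w,h):
    p=im[y:y+h,x:x+w].astype(int);m=((p[...,2]>130)&(p[...,1]<75)&(p[...,0]<75)).astype(np.uint8)
    ys,xs=np.nonzero(m);print(len(xs),cv2.minAreaRect(np.c_[xs+x,ys+y].astype(np.float32)));return np.array([xs.mean()+x,ys.mean()+y])
rt=red(T,130,150,50,50);rs=red(S,270,105,40,40);print(rt,rs,tri(rs,rt))
print("gp top",[d for d in manip.place_of("top","key_grip")])
for c,th in(("top","stand"),("scene","stand"),("top","vise"),("scene","vise")):
    for d in manip.masks_of(c,th)[:1]:
        ys,xs=np.nonzero(d["mask"]);print(c,th,d["conf"],d["bbox"],cv2.minAreaRect(np.c_[xs,ys].astype(np.float32)))
E
```

```text
84 ((147.8529510498047, 179.08824157714844), (5.093247890472412, 16.73495864868164), 14.03624439239502)
61 ((289.5500183105469, 120.35001373291016), (13.914020538330078, 4.110960960388184), 18.434947967529297)
[147.89285714 179.14285714] [289.47540984 120.37704918] [0.57581268 0.2285608  0.12112805]
gp top [{'location': [218.4, 166.4], 'conf': 0.6}, {'location': [211.0, 203.3], 'conf': 0.55}, {'location': [213.7, 137.2], 'conf': 0.54}, {'location': [176.6, 148.1], 'conf': 0.53}]
top stand 0.74 [139.8, 167.0, 31.6, 33.0] ((156.33187866210938, 181.97789001464844), (27.40582847595215, 30.19962501525879), 86.18592071533203)
scene stand 0.88 [275.8, 134.6, 26.2, 27.4] ((287.589111328125, 148.60890197753906), (25.77146339416504, 28.557567596435547), 5.710593223571777)
top vise 0.57 [238.1, 179.0, 81.6, 40.6] ((278.29571533203125, 198.7684783935547), (83.15025329589844, 37.42697525024414), 3.5763344764709473)
scene vise 0.67 [280.4, 115.1, 17.1, 29.1] ((286.9527893066406, 131.41510009765625), (16.620628356933594, 26.647947311401367), 15.945395469665527)
```

View pics/crop1.png

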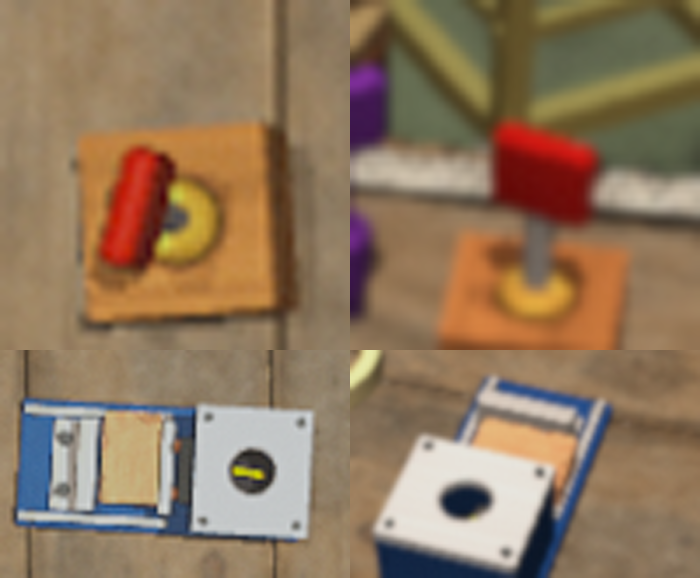

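The crop confirms it: red handle over the brass collar in the stand (top view 148,179; scene view 289,120). The guard hole is at about (303.7,199.6) top and (233,233) scene, with the head on the −y side.

```bash
cat > fit.py <<'E'
from h import *
from scipy.optimize import minimize
def R2(a): return np.array([[np.cos(a),-np.sin(a)],[np.sin(a),np.cos(a)]])
def redmask(im,box):
    x,y,w,h=box;p=im[y:y+h,x:x+w].astype(float);s=p[...,2]-p[...,:2].max(-1)
    m=np.clip(s/110,0,1);out=np.zeros(im.shape[:2]);out[y:y+h,x:x+w]=m;return out
def sil(c,pts,k=8,shape=(384,512)):
    uv=np.array([proj(c,p) for p in pts]);h=cv2.convexHull(((uv+0.5)*k).astype(np.float32)).astype(np.int32)
    lo=h.reshape(-1,2).min(0)//k-1;hi=h.reshape(-1,2).max(0)//k+2
    big=np.zeros(((hi[1]-lo[1])*k,(hi[0]-lo[0])*k),np.uint8);cv2.fillConvexPoly(big,h-(lo*k).astype(np.int32),255)
    o=np.zeros(shape);o[lo[1]:hi[1],lo[0]:hi[0]]=cv2.resize(big,(hi[0]-lo[0],hi[1]-lo[1]),interpolation=cv2.INTER_AREA)/255.;return o
def box(x,y,z0,z1,yaw,lx,ly):
    return [np.r_[R2(yaw)@[sx*lx/2,sy*ly/2]+[x,y],z] for sx in(-1,1) for sy in(-1,1) for z in(z0,z1)]
def fit(f,p0,scale,n=4):
    p0=np.array(p0,float);sc=np.array(scale)
    best=None
    for i in range(n):
        st=p0+sc*(np.random.RandomState(i).randn(len(p0)) if i else 0)
        sx=np.vstack([st]+[st+sc*e for e in np.eye(len(p0))])
        r=minimize(f,st,method="Nelder-Mead",options=dict(initial_simplex=sx,xatol=1e-4,fatol=1e-3,maxiter=300))
        if best is None or r.fun<best.fun: best=r
    return best
E
python3 - <<'E'
from fit import *
S=cv2.imread("pics/scene0.png");T=cv2.imread("pics/top0.png")
mt=redmask(T,(138,165,22,28));ms=redmask(S,(280,112,22,22))
for nm,use in(("both","st"),("top","t"),("scene","s")):
    def f(p):
        b=box(p[0],p[1],0.090,0.126,p[2],.044,.014)
        return ("t" in use)*np.abs(sil("top",b)-mt).sum()+("s" in use)*np.abs(sil("scene",b)-ms).sum()
    r=fit(f,[.576,.22,-.2],[.004,.004,.15]);print("key",nm,r.x.round(4),r.fun,mt.sum(),ms.sum())
# guard plate
def white(im,bx):
    x,y,w,h=bx;p=im[y:y+h,x:x+w].astype(float);m=np.clip((p.min(-1)-110)/60,0,1)
    o=np.zeros(im.shape[:2]);o[y:y+h,x:x+w]=m;return o
wt=white(T,(285,176,42,48));ws=white(S,(203,205,62,56))
for m,nm in((wt,"t"),(ws,"s")):
    b=(m>.5).astype(np.uint8);n,l,st,ce=cv2.connectedComponentsWithStats(b);i=1+st[1:,4].argmax()
    c,_=cv2.findContours((l==i).astype(np.uint8),cv2.RETR_CCOMP,cv2.CHAIN_APPROX_NONE)
    c=sorted(c,key=len)[::-1];print(nm,cv2.minAreaRect(c[0]),[cv2.fitEllipse(x) for x in c[1:2] if len(x)>5])
for nm,use in(("both","st"),("top","t"),("scene","s")):
    def g(p):
        e=0
        for c,m in(("top",wt),("scene",ws)):
            if c[0] not in use: continue
            pl=box(p[0],p[1],.085,.085,p[2],.084,.092)
            ci=[(p[0]+.017*np.cos(a),p[1]+.017*np.sin(a),.085) for a in np.arange(0,6.28,.2)]
            e+=np.abs(np.clip(sil(c,pl)-sil(c,ci),0,1)-m).sum()
        return e
    v=onplane("top",(303.7,199.6),.085)
    r=fit(g,[v[0],v[1],1.52],[.004,.004,.05]);print("guard",nm,r.x.round(4),r.fun,wt.sum(),ws.sum())
print(onplane("top",(303.7,199.6),.085),onplane("scene",(233.1,232.9),.085))
# wing
x,y,w,h=294,190,20,20;p=T[y:y+h,x:x+w].astype(int);m=(p[...,2]>100)&(p[...,1]>100)&(p[...,0]<90)
ys,xs=np.nonzero(m);ce=np.array([xs.mean()+x,ys.mean()+y]);q=np.c_[xs,ys]-np.c_[xs,ys].mean(0);vv=np.linalg.svd(q)[2][0]
A=onplane("top",ce-5*vv,.054);B=onplane("top",ce+5*vv,.054);d=B-A;print("wing",len(xs),ce,onplane("top",ce,.054),"yaw mod pi",np.arctan2(d[1],d[0])%np.pi)
E
```

```text
key both [ 0.5767  0.2305 -0.2954] 270.2693404634581 290.94545454545454 200.68181818181816
key top [ 0.5772  0.231  -0.1941] 181.69910873440284 290.94545454545454 200.68181818181816
key scene [ 0.576   0.23   -0.6287] 77.63939393939394 290.94545454545454 200.68181818181816
t ((303.719970703125, 199.04000854492188), (33.39295196533203, 36.499271392822266), 3.1798300743103027) [((303.7019958496094, 199.14761352539062), (14.006196022033691, 14.6312255859375), 123.05724334716797)]
s ((233.70001220703125, 231.10000610351562), (40.696434020996094, 42.48529052734375), 26.56505012512207) [((232.61962890625, 232.65481567382812), (11.905868530273438, 16.09139060974121), 85.76139068603516)]
guard both [ 0.5216 -0.1614  1.5046] 289.1617647058823 1063.5666666666666 1301.95
guard top [ 0.5217 -0.1613  1.5017] 43.55294117647058 1063.5666666666666 1301.95
guard scene [ 0.5217 -0.1631  1.5042] 225.7029411764706 1063.5666666666666 1301.95
[ 0.5203769  -0.16114577  0.085     ] [ 0.52374188 -0.1646453   0.085     ]
wing 23 [302.30434783 199.47826087] [ 0.52168041 -0.16024217  0.054     ] yaw mod pi 1.3717026730022621
```

```bash
cat >> fit.py <<'E'
def redmask(im,box):
    x,y,w,h=box;p=im[y:y+h,x:x+w].astype(float)
    m=np.clip((p[...,2]-1.0*p[...,1]-p[...,0]*0.3-45)/60,0,1)*np.clip((0.62-p[...,1]/(p[...,2]+1))/.25,0,1)
    out=np.zeros(im.shape[:2]);out[y:y+h,x:x+w]=m;return out
E
python3 - <<'E'
from fit import *
S=cv2.imread("pics/scene0.png");T=cv2.imread("pics/top0.png")
mt=redmask(T,(138,165,22,28));ms=redmask(S,(280,112,22,22))
for nm,use in(("both","st"),("top","t"),("scene","s")):
    def f(p):
        b=box(p[0],p[1],0.090,0.126,p[2],.044,.014)
        return ("t" in use)*np.abs(sil("top",b)-mt).sum()+("s" in use)*np.abs(sil("scene",b)-ms).sum()
    r=fit(f,[.576,.225,-.2],[.004,.004,.15],8);print("key",nm,r.x.round(4),r.fun,mt.sum(),ms.sum())
for c,im in(("top",T),("scene",S)):
    print(c, "gp",proj(c,[.576,.229,.108]),"hole",proj(c,[.576,.229,.05]))
s=manip.get_state();print(s["eef_pos"],s["t"])
# stand top & brass
for c,im,b in(("top",T,(140,165,32,36)),("scene",S,(274,130,32,20))):
    x,y,w,h=b;p=cv2.cvtColor(im[y:y+h,x:x+w],cv2.COLOR_BGR2HSV);m=(p[...,0]>19)&(p[...,0]<32)&(p[...,1]>150)&(p[...,2]>130)
    ys,xs=np.nonzero(m);print("brass",len(xs),xs.min()+x,xs.max()+x,ys.min()+y,ys.max()+y)
E
```

```text
key both [ 0.5764  0.2308 -0.612 ] 159.22683304892757 93.85707232652842 129.21959466693167
key top [ 0.576   0.2278 -0.3304] 70.23312375190295 93.85707232652842 129.21959466693167
key scene [ 0.5754  0.2316 -0.8154] 70.17252598862584 93.85707232652842 129.21959466693167
top gp [148.98418169 179.35526848] hole [154.37538311 181.00184052]
scene gp [289.18623401 124.23373499] hole [288.04633839 140.88574865]
[ 0.24478985 -0.52023988  0.23125486] 1.35
brass 58 152 160 176 186
brass 3 288 291 140 143
```

```bash
cat >> fit.py <<'E'
def redmask(im,box):
    x,y,w,h=box;p=im[y:y+h,x:x+w].astype(float)
    m=(p[...,2]>70)&(p[...,1]<.45*p[...,2])&(p[...,0]<.45*p[...,2])
    out=np.zeros(im.shape[:2]);out[y:y+h,x:x+w]=m;return out
E
python3 - <<'E'
from fit import *
S=cv2.imread("pics/scene0.png");T=cv2.imread("pics/top0.png")
mt=redmask(T,(138,165,22,28));ms=redmask(S,(280,112,22,22))
for m in(mt,ms):
    ys,xs=np.nonzero(m);print(cv2.minAreaRect(np.c_[xs,ys].astype(np.float32)))
for nm,use in(("both","st"),("top","t"),("scene","s")):
    def f(p):
        b=box(p[0],p[1],0.090,0.126,p[2],.044,.014)
        return ("t" in use)*np.abs(sil("top",b)-mt).sum()+("s" in use)*np.abs(sil("scene",b)-ms).sum()
    r=fit(f,[.576,.228,-.2],[.003,.003,.1],8);b=box(*r.x[:2],.09,.126,r.x[2],.044,.014);print("key",nm,r.x.round(4),r.fun,mt.sum(),ms.sum(),sil("top",b).sum(),sil("scene",b).sum())
for r in ms[112:134,280:302]:print("".join(".#"[int(v)] for v in r))
for r in mt[165:193,138:160]:print("".join(".#"[int(v)] for v in r))
E
```

```text
((149.0294189453125, 179.3823699951172), (7.518604278564453, 16.73495864868164), 14.03624439239502)
((289.0566101074219, 124.30188751220703), (16.483266830444336, 11.813007354736328), 15.945394515991211)
key both [ 0.5754  0.2288 -0.4127] 102.34509803921569 124.0 164.0 164.00392156862745 224.36470588235295
key top [ 0.5756  0.2284 -0.2477] 40.03529411764706 124.0 164.0 164.03529411764706 230.0274509803922
key scene [ 0.5762  0.2285 -0.7385] 47.929411764705875 124.0 164.0 166.5921568627451 200.67450980392152
......................
......................
......................
......................
......................
....##................
...######.............
..###########.........
...############.......
...##############.....
...##############.....
...##############.....
...##############.....
...##############.....
...#############......
...#############......
...#############......
.....###########......
.........########.....
...........#####......
......................
......................
......................
......................
......................
......................
......................
......................
...........##.........
..........######......
.........########.....
.........########.....
.........########.....
........########......
........########......
........########......
........########......
........#######.......
.......########.......
.......########.......
.......########.......
.......#######........
......########........
......########........
.......######.........
......................
......................
......................
......................
......................
```

Call:
{"name": "step_arm", "arguments": {"series": [{"tx": 3.8, "ty": -3.3, "gripper": 100}, {"tx": 3.8, "ty": -3.3}, {"tx": 3.8, "ty": -3.3}, {"tx": 3.8, "ty": -3.3}, {"tx": 3.8, "ty": -3.3}, {"tx": 3.8, "ty": -3.3}, {"tx": 3.8, "ty": -3.3}, {"tx": 3.8, "ty": -3.3}], "grip_force": 40}}

```text
validation failed for argument at $.se...
```

```bash
cat > d.py <<'E'
import sys;from h import *
def delta(x,y,z,psi):
    s=manip.get_state();R=s["tool_rot"];d=R.T@(np.array([x,y,z])-s["eef_pos"])*100
    p=np.arctan2(R[1,0],R[0,0]);print("t",round(s["t"],2),"pos",s["eef_pos"].round(4),"psi",p.round(3),"tilt",R[2,:2].round(4),"q",s["joints"].round(2),"F",s["force"].round(2),"M",s["torque"].round(3),"w",round(s["width"],4));print("tool cm",d.round(2),"rz",round(p-psi,3))
if __name__=="__main__": delta(*map(float,sys.argv[1:5]))
E
python3 d.py .5757 .2286 .19 -.25
```

```text
t 1.35 pos [ 0.2448 -0.5202  0.2313] psi 0.44 tilt [ 0.0001 -0.0001] q [-1.26  0.15  1.44  0.    1.55 -0.13] F [ 0.55 -0.2   0.38] M [ 0.012 -0.03   0.007] w 0.0856
tool cm [ 61.82 -53.67   4.14] rz 0.69
```

Call:
{"name": "step_arm", "arguments": {"series": [{"tx": 3.8, "ty": -3.3, "tz": 0, "rx": 0, "ry": 0, "rz": 0, "gripper": 100}, {"tx": 3.8, "ty": -3.3, "tz": 0, "rx": 0, "ry": 0, "rz": 0, "gripper": 100}, {"tx": 3.8, "ty": -3.3, "tz": 0, "rx": 0, "ry": 0, "rz": 0, "gripper": 100}, {"tx": 3.8, "ty": -3.3, "tz": 0, "rx": 0, "ry": 0, "rz": 0, "gripper": 100}, {"tx": 3.8, "ty": -3.3, "tz": 0, "rx": 0, "ry": 0, "rz": 0, "gripper": 100}, {"tx": 3.8, "ty": -3.3, "tz": 0, "rx": 0, "ry": 0, "rz": 0, "gripper": 100}, {"tx": 3.8, "ty": -3.3, "tz": 0, "rx": 0, "ry": 0, "rz": 0, "gripper": 100}, {"tx": 3.8, "ty": -3.3, "tz": 0, "rx": 0, "ry": 0, "rz": 0, "gripper": 100}], "grip_force": 40}}

```text
t: 2.35
eef_pos: [0.4078, -0.1504, 0.2315]
tool_rot: [[0.905, 0.426, 0.001], [0.426, -0.905, -0.0], [0.0, 0.0, -1.0]]
force: [0.7, -0.9, 0.2]
width: 0.0855
finger_force: 0.0
```

```bash
python3 d.py .5757 .2286 .19 -.25
```

```text
t 2.35 pos [ 0.4078 -0.1504  0.2315] psi 0.44 tilt [0.0004 0.0005] q [-0.53 -0.15  1.74  0.    1.55  0.6 ] F [ 0.7  -0.87  0.2 ] M [-0.034 -0.017  0.037] w 0.0855
tool cm [ 31.32 -27.16   4.15] rz 0.69
```

Call:
{"name": "step_arm", "arguments": {"series": [{"tx": 4.3, "ty": -3.7, "tz": 0, "rx": 0, "ry": 0, "rz": 0, "gripper": 100}, {"tx": 4.3, "ty": -3.7, "tz": 0, "rx": 0, "ry": 0, "rz": 0, "gripper": 100}, {"tx": 4.3, "ty": -3.7, "tz": 0, "rx": 0, "ry": 0, "rz": 0, "gripper": 100}, {"tx": 4.3, "ty": -3.7, "tz": 0, "rx": 0, "ry": 0, "rz": 0, "gripper": 100}, {"tx": 4.3, "ty": -3.7, "tz": 0, "rx": 0, "ry": 0, "rz": 0, "gripper": 100}, {"tx": 4.3, "ty": -3.7, "tz": 0, "rx": 0, "ry": 0, "rz": 0, "gripper": 100}, {"tx": 4.3, "ty": -3.7, "tz": 0, "rx": 0, "ry": 0, "rz": 0, "gripper": 100}, {"tx": 0, "ty": 0, "tz": 0, "rx": 0, "ry": 0, "rz": 0.17, "gripper": 100}]}}

```text
t: 3.35
eef_pos: [0.5701, 0.2137, 0.2302]
tool_rot: [[0.964, 0.267, -0.001], [0.267, -0.964, 0.0], [-0.001, -0.001, -1.0]]
force: [1.1, -0.4, 0.2]
width: 0.0851
finger_force: 0.0
```

```bash
python3 d.py .5757 .2286 .19 -.25
```

```text
t 3.35 pos [0.5701 0.2137 0.2302] psi 0.27 tilt [-0.0012 -0.0006] q [0.23 0.22 1.36 0.   1.57 1.53] F [ 1.11 -0.41  0.22] M [-0.032  0.004 -0.029] w 0.0851
tool cm [ 0.95 -1.28  4.02] rz 0.52
```

Call:
{"name": "step_arm", "arguments": {"series": [{"tx": 0.95, "ty": -1.28, "tz": 0, "rx": 0, "ry": 0, "rz": 0, "gripper": 100}, {"tx": 0, "ty": 0, "tz": 1.5, "rx": 0, "ry": 0, "rz": 0.174, "gripper": 100}, {"tx": 0, "ty": 0, "tz": 1.5, "rx": 0, "ry": 0, "rz": 0.174, "gripper": 100}, {"tx": 0, "ty": 0, "tz": 1, "rx": 0, "ry": 0, "rz": 0.172, "gripper": 100}, {"tx": 0, "ty": 0, "tz": 1.5, "rx": 0, "ry": 0, "rz": 0, "gripper": 100}, {"tx": 0, "ty": 0, "tz": 0, "rx": 0, "ry": 0, "rz": 0, "gripper": 100}, {"tx": 0, "ty": 0, "tz": 0, "rx": 0, "ry": 0, "rz": 0, "gripper": 100}, {"tx": 0, "ty": 0, "tz": 0, "rx": 0, "ry": 0, "rz": 0, "gripper": 100}]}}

```text
t: 4.35
eef_pos: [0.5755, 0.2255, 0.1769]
tool_rot: [[0.969, -0.246, 0.001], [-0.246, -0.969, 0.0], [0.001, -0.0, -1.0]]
force: [0.1, -0.6, 0.9]
width: 0.0854
finger_force: 0.0
```

```bash
python3 - <<'E'
from d import *
delta(.5757,.2286,.089,-.25)
im=manip.read_camera("scene");cv2.imwrite("pics/s2.png",im)
for z in(0,.05,.1): print(z,proj("scene",manip.get_state()["eef_pos"]+[0,0,z]))
a=crop(im,235,30,110,110,5);cv2.imwrite("pics/c2.png",a)
E
```

```text
t 4.35 pos [0.5755 0.2255 0.1769] psi -0.249 tilt [ 0.0007 -0.0005] q [0.25 0.26 1.41 0.   1.46 2.07] F [ 0.15 -0.59  0.89] M [ 0.008 -0.039  0.001] w 0.0854
tool cm [-0.07 -0.3   8.79] rz 0.001
0 [290.21738805 103.6222127 ]
0.05 [291.34448096  86.98198542]
0.1 [292.54509677  69.25627726]
```

View pics/c2.png

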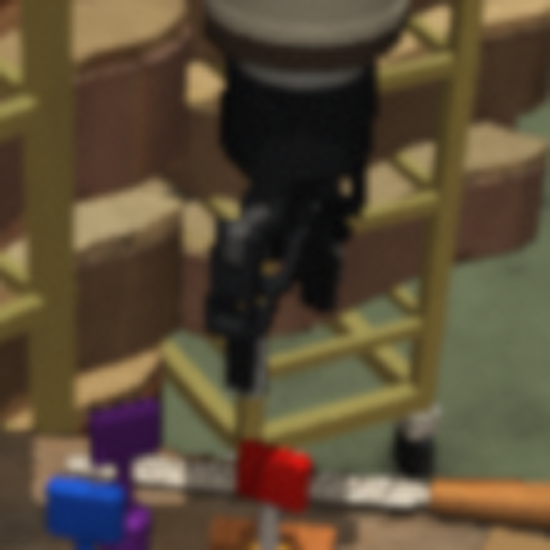

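The crop shows the open fingers (tips at about 283,106 and 299,91 in the full image) standing above the red handle (290,124), centred on it.

Call:
{"name": "step_arm", "arguments": {"series": [{"tx": 0, "ty": -0.3, "tz": 1.8, "rx": 0, "ry": 0, "rz": 0, "gripper": 100}, {"tx": 0, "ty": 0, "tz": 2, "rx": 0, "ry": 0, "rz": 0, "gripper": 100}, {"tx": 0, "ty": 0, "tz": 2, "rx": 0, "ry": 0, "rz": 0, "gripper": 100}, {"tx": 0, "ty": 0, "tz": 2, "rx": 0, "ry": 0, "rz": 0, "gripper": 100}, {"tx": 0, "ty": 0, "tz": 1, "rx": 0, "ry": 0, "rz": 0, "gripper": 60}, {"tx": 0, "ty": 0, "tz": 0, "rx": 0, "ry": 0, "rz": 0, "gripper": 30}, {"tx": 0, "ty": 0, "tz": 0, "rx": 0, "ry": 0, "rz": 0, "gripper": 25}, {"tx": 0, "ty": 0, "tz": 0, "rx": 0, "ry": 0, "rz": 0, "gripper": 22}], "grip_force": 40}}

```text
t: 5.4
eef_pos: [0.5763, 0.2284, 0.089]
tool_rot: [[0.969, -0.248, 0.001], [-0.248, -0.969, 0.0], [0.001, -0.001, -1.0]]
force: [-0.4, 0.0, -0.4]
width: 0.0186
finger_force: 0.0
```

```bash
python3 - <<'E'
from d import *
delta(.5757,.2286,.089,-.25)
im=manip.read_camera("scene");im2=manip.read_camera("top")
a=np.hstack([crop(im,250,60,80,80,5),crop(im2,115,140,80,80,5)]);cv2.imwrite("pics/c3.png",a)
E
```

```text
t 5.4 pos [0.5763 0.2284 0.089 ] psi -0.25 tilt [ 0.0009 -0.0006] q [0.25 0.32 1.52 0.   1.3  2.07] F [-0.37  0.04 -0.42] M [0.007 0.084 0.058] w 0.0186
tool cm [-0.06 -0.    0.  ] rz -0.0
```

View pics/c3.png

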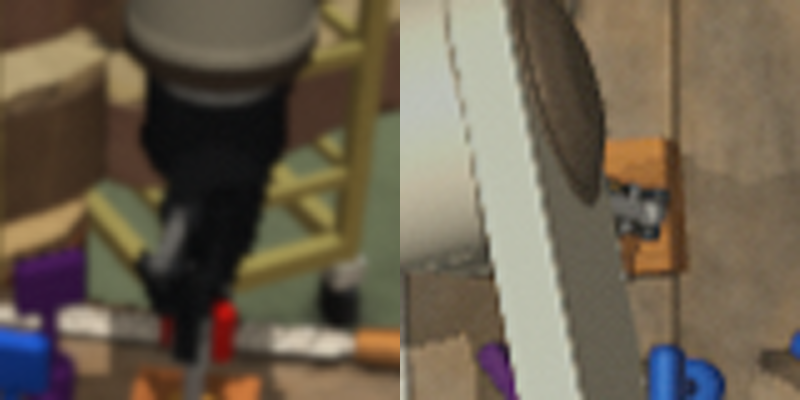

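The gripper straddles the handle, with red showing on both sides of the pad (scene about 283–296,126). I close and lift.

Call:
{"name": "step_arm", "arguments": {"series": [{"tx": 0, "ty": 0, "tz": 0, "rx": 0, "ry": 0, "rz": 0, "gripper": 0}, {"tx": 0, "ty": 0, "tz": 0, "rx": 0, "ry": 0, "rz": 0, "gripper": 0}, {"tx": 0, "ty": 0, "tz": 0, "rx": 0, "ry": 0, "rz": 0, "gripper": 0}, {"tx": 0, "ty": 0, "tz": 0, "rx": 0, "ry": 0, "rz": 0, "gripper": 0}, {"tx": 0, "ty": 0, "tz": -0.5, "rx": 0, "ry": 0, "rz": 0, "gripper": 0}, {"tx": 0, "ty": 0, "tz": -0.5, "rx": 0, "ry": 0, "rz": 0, "gripper": 0}, {"tx": 0, "ty": 0, "tz": 0, "rx": 0, "ry": 0, "rz": 0, "gripper": 0}, {"tx": 0, "ty": 0, "tz": 0, "rx": 0, "ry": 0, "rz": 0, "gripper": 0}], "grip_force": 70}}

```text
t: 6.5
eef_pos: [0.5759, 0.2283, 0.0982]
tool_rot: [[0.969, -0.248, -0.0], [-0.248, -0.969, 0.0], [-0.0, 0.0, -1.0]]
force: [0.1, 0.3, -1.1]
width: 0.0131
finger_force: 68.1
```

```bash
python3 d.py .52 -.161 .21 1.37
```

```text
t 6.5 pos [0.5759 0.2283 0.0982] psi -0.25 tilt [-0.0002  0.    ] q [0.25 0.32 1.51 0.   1.32 2.07] F [ 0.15  0.34 -1.14] M [-0.002 -0.075  0.062] w 0.0131
tool cm [  4.22  39.1  -11.18] rz -1.62
```

Call:
{"name": "step_arm", "arguments": {"series": [{"tx": 0, "ty": 0, "tz": -2, "rx": 0, "ry": 0, "rz": 0, "gripper": 0}, {"tx": 0, "ty": 0, "tz": -3, "rx": 0, "ry": 0, "rz": 0, "gripper": 0}, {"tx": 0, "ty": 0, "tz": -3.2, "rx": 0, "ry": 0, "rz": 0, "gripper": 0}, {"tx": 0, "ty": 1, "tz": -3, "rx": 0, "ry": 0, "rz": 0, "gripper": 0}, {"tx": 0.5, "ty": 3.5, "tz": 0, "rx": 0, "ry": 0, "rz": 0, "gripper": 0}, {"tx": 0.5, "ty": 4.5, "tz": 0, "rx": 0, "ry": 0, "rz": 0, "gripper": 0}, {"tx": 0.5, "ty": 5, "tz": 0, "rx": 0, "ry": 0, "rz": 0, "gripper": 0}, {"tx": 0.5, "ty": 5, "tz": 0, "rx": 0, "ry": 0, "rz": 0, "gripper": 0}]}}

```text
t: 7.5
eef_pos: [0.5479, 0.0379, 0.2102]
tool_rot: [[0.969, -0.247, -0.0], [-0.247, -0.969, 0.0], [-0.0, -0.0, -1.0]]
force: [0.9, 0.3, -1.1]
width: 0.0132
finger_force: 68.2
```

Call:
{"name": "step_arm", "arguments": {"series": [{"tx": 0.5, "ty": 5, "tz": 0, "rx": 0, "ry": 0, "rz": 0, "gripper": 0}, {"tx": 0.5, "ty": 5, "tz": 0, "rx": 0, "ry": 0, "rz": 0, "gripper": 0}, {"tx": 0.5, "ty": 4, "tz": 0, "rx": 0, "ry": 0, "rz": 0, "gripper": 0}, {"tx": 0.5, "ty": 3, "tz": 0, "rx": 0, "ry": 0, "rz": 0, "gripper": 0}, {"tx": 0, "ty": 0, "tz": 0, "rx": 0, "ry": 0, "rz": -0.1, "gripper": 0}, {"tx": 0, "ty": 0, "tz": 0, "rx": 0, "ry": 0, "rz": -0.18, "gripper": 0}, {"tx": 0, "ty": 0, "tz": 0, "rx": 0, "ry": 0, "rz": -0.18, "gripper": 0}, {"tx": 0, "ty": 0, "tz": 0, "rx": 0, "ry": 0, "rz": -0.18, "gripper": 0}]}}

```text
t: 8.5
eef_pos: [0.5255, -0.1304, 0.2101]
tool_rot: [[0.923, 0.385, -0.0], [0.385, -0.923, 0.0], [-0.0, -0.0, -1.0]]
force: [-0.7, 0.1, -0.8]
width: 0.0134
finger_force: 68.4
```

Call:
{"name": "step_arm", "arguments": {"series": [{"tx": 0, "ty": 0, "tz": 0, "rx": 0, "ry": 0, "rz": -0.18, "gripper": 0}, {"tx": 0, "ty": 0, "tz": 0, "rx": 0, "ry": 0, "rz": -0.18, "gripper": 0}, {"tx": 0, "ty": 0, "tz": 0, "rx": 0, "ry": 0, "rz": -0.18, "gripper": 0}, {"tx": 0, "ty": 0, "tz": 0, "rx": 0, "ry": 0, "rz": -0.18, "gripper": 0}, {"tx": 0, "ty": 0, "tz": 0, "rx": 0, "ry": 0, "rz": -0.18, "gripper": 0}, {"tx": 0, "ty": 0, "tz": 0, "rx": 0, "ry": 0, "rz": -0.08, "gripper": 0}, {"tx": 0, "ty": 0, "tz": 0, "rx": 0, "ry": 0, "rz": 0, "gripper": 0}, {"tx": 0, "ty": 0, "tz": 0, "rx": 0, "ry": 0, "rz": 0, "gripper": 0}]}}

```text
t: 9.5
eef_pos: [0.5256, -0.1304, 0.2102]
tool_rot: [[0.202, 0.979, -0.0], [0.979, -0.202, 0.0], [0.0, -0.0, -1.0]]
force: [-0.0, -0.1, -1.4]
width: 0.0131
finger_force: 68.4
```

```bash
python3 - <<'E'
from d import *
delta(.521,-.1615,.18,1.37)
im=manip.read_camera("scene");im2=manip.read_camera("top")
cv2.imwrite("pics/s4.png",im);cv2.imwrite("pics/t4.png",im2)
a=np.hstack([crop(im,190,150,90,110,4.4),crop(im2,260,150,90,110,4.4)]);cv2.imwrite("pics/c4.png",a)
p=manip.get_state()["eef_pos"]
print("foot pred",proj("scene",p-[0,0,.081]),"collar",proj("scene",p-[0,0,.0495]),proj("top",p-[0,0,.0495]))
E
```

```text
t 9.5 pos [ 0.5256 -0.1304  0.2102] psi 1.368 tilt [ 0.0001 -0.0001] q [-0.39  0.09  1.55  0.    1.5  -0.18] F [-0.03 -0.05 -1.43] M [-0.044  0.022  0.002] w 0.0131
tool cm [-3.14  0.18  3.02] rz -0.002
foot pred [237.44604982 208.15482072] collar [237.0356142  198.01182745] [293.56922383 196.59037253]
```

View pics/c4.png

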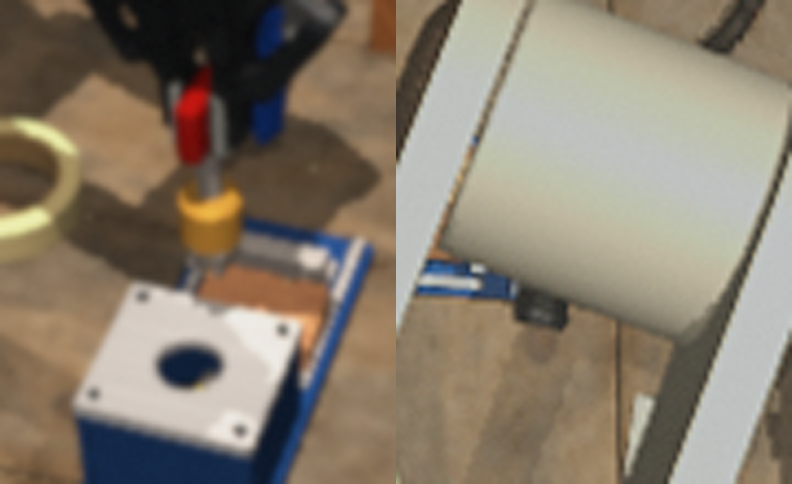

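The picture shows the key held upright, with the brass collar at about (237.7,199.5) in the scene view and the hole at about (233,233). Next I measure the collar-to-hole offset within the same image.

```bash
cat > rel.py <<'E'
from fit import *
def circ(x,y,r,z): return [(x+r*np.cos(a),y+r*np.sin(a),z) for a in np.arange(0,6.28,.15)]
def brass(im):
    h=cv2.cvtColor(im,cv2.COLOR_BGR2HSV);m=((h[...,0]>12)&(h[...,0]<30)&(h[...,1]>165)&(h[...,2]>60)).astype(np.uint8)
    return m
def rel(im,pos,bx):
    x,y,w,h=bx;m=np.zeros(im.shape[:2]);m[y:y+h,x:x+w]=brass(im)[y:y+h,x:x+w]
    n,l,st,_=cv2.connectedComponentsWithStats(m.astype(np.uint8));m=(l==1+st[1:,4].argmax()).astype(float)
    z0=pos[2]-.081
    def f(p): return np.abs(sil("scene",circ(p[0],p[1],.0150,z0+.047)+circ(p[0],p[1],.0155,z0+.044)+circ(p[0],p[1],.0155,z0+.018)+circ(p[0],p[1],.014,z0+.016))-m).sum()
    r=fit(f,pos[:2],[.003,.003],5);return r.x,r.fun,m
def hole(im,p0):
    p=im.astype(float).min(-1);u,v=proj("scene",[*p0,.085]).round().astype(int)
    best=None
    sub=p[v-9:v+10,u-12:u+13];lo,hi=np.percentile(sub,10),np.percentile(sub,85);m=np.zeros(p.shape);m[v-9:v+10,u-12:u+13]=np.clip((hi-sub)/(hi-lo),0,1)
    def f(q): return np.abs(sil("scene",circ(q[0],q[1],.017,.085))-m).sum()
    r=fit(f,p0,[.003,.003],5);return r.x,r.fun,m
E
python3 - <<'E'
from rel import *
im=cv2.imread("pics/s4.png");pos=manip.get_state()["eef_pos"]
k,e,m=rel(im,pos,(225,185,26,28));print("collar",k.round(4),e,m.sum(),"tcp",pos.round(4),"bias",(k-pos[:2]).round(4))
h,e,m2=hole(im,[.5217,-.1625]);print("hole",h.round(4),e,m2.sum())
h0,e,_=hole(cv2.imread("pics/scene0.png"),[.5217,-.1625]);print("hole0",h0.round(4),e)
# top hole
T=cv2.imread("pics/top0.png").astype(float).min(-1);M=np.zeros(T.shape);s=T[188:212,292:317];M[188:212,292:317]=s<110
r=fit(lambda q:np.abs(np.maximum(sil("top",circ(q[0],q[1],.017,.085)),0)-M).sum(),[.521,-.161],[.003,.003],5);print("top hole",r.x.round(4),r.fun,M.sum())
E
```

```text
collar [ 0.526  -0.1293] 95.0392156862745 163.0 tcp [ 0.5256 -0.1304  0.2103] bias [0.0003 0.001 ]
hole [ 0.5225 -0.1643] 40.685936443542936 120.92528735632186
hole0 [ 0.5224 -0.164 ] 37.53574660633483
top hole [ 0.5214 -0.1614] 14.870588235294118 127.0
```

Call:
{"name": "step_arm", "arguments": {"series": [{"tx": -1.1, "ty": 0.1, "tz": 0, "rx": 0, "ry": 0, "rz": 0, "gripper": 0}, {"tx": -1.1, "ty": 0.1, "tz": 0, "rx": 0, "ry": 0, "rz": 0, "gripper": 0}, {"tx": -1.07, "ty": 0.08, "tz": 1, "rx": 0, "ry": 0, "rz": 0, "gripper": 0}, {"tx": 0, "ty": 0, "tz": 1.2, "rx": 0, "ry": 0, "rz": 0, "gripper": 0}, {"tx": 0, "ty": 0, "tz": 1, "rx": 0, "ry": 0, "rz": 0, "gripper": 0}, {"tx": 0, "ty": 0, "tz": 0, "rx": 0, "ry": 0, "rz": 0, "gripper": 0}, {"tx": 0, "ty": 0, "tz": 0, "rx": 0, "ry": 0, "rz": 0, "gripper": 0}, {"tx": 0, "ty": 0, "tz": 0, "rx": 0, "ry": 0, "rz": 0, "gripper": 0}]}}

```text
t: 10.6
eef_pos: [0.5221, -0.1629, 0.1787]
tool_rot: [[0.199, 0.98, 0.001], [0.98, -0.199, -0.0], [-0.0, 0.001, -1.0]]
force: [0.5, -0.4, -1.5]
width: 0.0129
finger_force: 68.4
```

```bash
python3 - <<'E'
from rel import *
from d import delta
delta(.5217,-.163,.18,1.37)
im=manip.read_camera("scene");cv2.imwrite("pics/s5.png",im);pos=manip.get_state()["eef_pos"]
k,e,m=rel(im,pos,(215,190,40,50));print("collar",k.round(4),e,m.sum(),"bias",(k-pos[:2]).round(4))
a=crop(im,200,180,70,75,8)
z0=pos[2]-.081
for P,col in((circ(pos[0],pos[1],.0155,z0+.018),(0,255,0)),(circ(pos[0],pos[1],.0155,z0+.045),(0,255,0)),(circ(pos[0],pos[1],.017,.085),(255,0,255)),(circ(pos[0],pos[1],.014,z0),(255,255,0))):
    q=np.array([proj("scene",p) for p in P]);cv2.polylines(a,[(((q+.5-[200,180])*8)).astype(np.int32)],True,col,1)
cv2.imwrite("pics/c5.png",a)
E
```

```text
t 10.6 pos [ 0.5221 -0.1629  0.1787] psi 1.37 tilt [-0.      0.0007] q [-0.44  0.12  1.58  0.    1.44 -0.24] F [ 0.52 -0.41 -1.54] M [0.023 0.007 0.016] w 0.0129
tool cm [-0.02 -0.03 -0.13] rz 0.0
collar [ 0.5233 -0.1605] 106.76862745098039 150.0 bias [0.0013 0.0024]
```

View pics/c5.png

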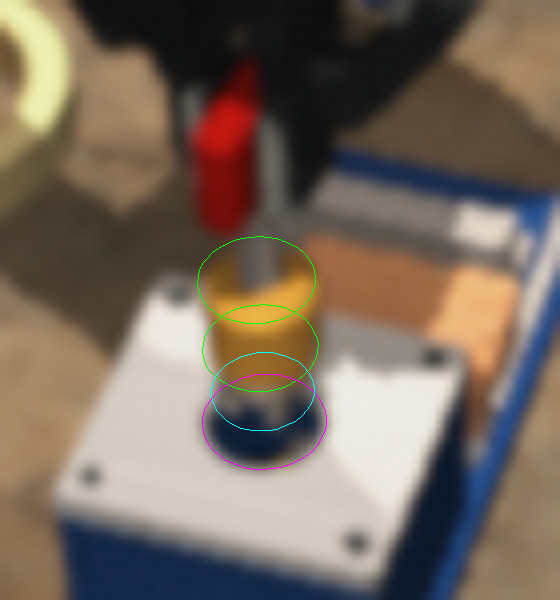

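The crop shows the collar (about 211–322 px across in the crop) some 0.7 px to the right of where the tool says it is. The hole is close to the predicted circle. I refine this numerically.

```bash
python3 - <<'E'
from rel import *
im=cv2.imread("pics/s5.png");pos=manip.get_state()["eef_pos"]
k,e,m=rel(im,pos,(215,190,40,50))
z0=pos[2]-.081
s=sil("scene",circ(pos[0],pos[1],.0150,z0+.047)+circ(pos[0],pos[1],.014,z0+.016)+circ(pos[0],pos[1],.0155,z0+.044)+circ(pos[0],pos[1],.0155,z0+.018))
for r in range(206,236): print(r,"".join(".#"[int(v)] for v in m[r,220:248])," ","".join(".#"[int(v>.5)] for v in s[r,220:248])," ".join("%d,%d,%d"%tuple(im[r,c]) for c in ()))
for r in(218,222,226,229,232,234,236,237,238): print(r,[tuple(im[r,c].tolist()) for c in range(222,244)] if r in(222,) else im[r,221:245].min(-1).tolist())
S0=cv2.imread("pics/scene0.png");print("hole0")
for r in range(223,242): print(r,S0[r,220:247].min(-1).tolist())
print("pred hole",[np.array([proj("scene",p) for p in circ(.5221,-.1629,.017,.085)]).min(0),np.array([proj("scene",p) for p in circ(.5221,-.1629,.017,.085)]).max(0)])
E
```

```text
206 ............................   ............................ 
207 ............................   ............................ 
208 ............................   ............................ 
209 ............................   .........######............. 
210 ............................   .......##########........... 
211 ............................   ......############.......... 
212 ................##..........   .....##############......... 
213 .......##.......###.........   .....##############......... 
214 ......###.......####........   .....##############......... 
215 ......###......#####........   .....###############........ 
216 ......####.....#####........   .....###############........ 
217 ......##############........   .....###############........ 
218 .......############.........   .....###############........ 
219 .......############.........   .....###############........ 
220 .......############.........   .....###############........ 
221 .......############.........   .....###############........ 
222 .......############.........   .....###############.....
[... 4068 characters left out ...]
 128, 161, 191, 205, 213, 216, 217, 217, 216, 216, 216]
238 [217, 216, 215, 215, 215, 214, 211, 202, 184, 165, 150, 138, 131, 132, 143, 156, 175, 194, 209, 213, 215, 215, 215, 216, 215, 215, 216]
239 [218, 219, 218, 218, 217, 217, 215, 212, 210, 205, 201, 197, 191, 194, 199, 203, 207, 211, 214, 215, 215, 214, 215, 214, 214, 215, 215]
240 [218, 218, 219, 220, 219, 219, 217, 217, 216, 215, 214, 213, 212, 213, 213, 214, 213, 214, 214, 214, 214, 214, 215, 214, 214, 215, 214]
241 [215, 216, 216, 217, 218, 218, 218, 218, 218, 218, 217, 217, 216, 216, 215, 215, 214, 215, 214, 214, 214, 213, 214, 214, 214, 213, 214]
pred hole [array([224.84004252, 226.30018463]), array([240.32708857, 238.19304453])]
```

Call:
{"name": "step_arm", "arguments": {"series": [{"tx": -0.08, "ty": -0.1, "tz": 0, "rx": 0, "ry": 0, "rz": 0, "gripper": 0}, {"tx": 0, "ty": 0, "tz": 0.9, "rx": 0, "ry": 0, "rz": 0, "gripper": 0}, {"tx": 0, "ty": 0, "tz": 0.4, "rx": 0, "ry": 0, "rz": 0, "gripper": 0}, {"tx": 0, "ty": 0, "tz": 0.3, "rx": 0, "ry": 0, "rz": 0, "gripper": 0}, {"tx": 0, "ty": 0, "tz": 0.3, "rx": 0, "ry": 0, "rz": 0, "gripper": 0}, {"tx": 0, "ty": 0, "tz": 0.3, "rx": 0, "ry": 0, "rz": 0, "gripper": 0}, {"tx": 0, "ty": 0, "tz": 0, "rx": 0, "ry": 0, "rz": 0, "gripper": 0}, {"tx": 0, "ty": 0, "tz": 0, "rx": 0, "ry": 0, "rz": 0, "gripper": 0}]}}

```text
t: 11.65
eef_pos: [0.5208, -0.1636, 0.1564]
tool_rot: [[0.2, 0.98, 0.0], [0.98, -0.2, 0.0], [0.0, 0.0, -1.0]]
force: [0.8, 1.0, -1.6]
width: 0.013
finger_force: 68.4
```

```bash
python3 - <<'E'
from rel import *
from d import delta
delta(.521,-.1635,.15,1.37)
im=manip.read_camera("scene");cv2.imwrite("pics/s6.png",im);pos=manip.get_state()["eef_pos"]
a=crop(im,205,190,60,65,9)
z0=pos[2]-.081
for P,col in((circ(pos[0],pos[1],.0155,z0+.018),(0,255,0)),(circ(pos[0],pos[1],.0155,z0+.045),(0,255,0)),(circ(pos[0],pos[1],.017,.085),(255,0,255))):
    q=np.array([proj("scene",p) for p in P]);cv2.polylines(a,[(((q+.5-[205,190])*9)).astype(np.int32)],True,col,1)
cv2.imwrite("pics/c6.png",a)
for r in(224,228,229,230,231,232,233,234,235,236,237,238,239): print(r,im[r,221:245].min(-1).tolist())
E
```

```text
t 11.65 pos [ 0.5208 -0.1636  0.1564] psi 1.37 tilt [0.0001 0.0001] q [-0.45  0.13  1.62  0.    1.4  -0.24] F [ 0.85  0.96 -1.61] M [ 0.044  0.02  -0.004] w 0.013
tool cm [0.01 0.02 0.64] rz -0.0
224 [198, 203, 202, 180, 114, 60, 47, 45, 48, 53, 61, 68, 68, 66, 64, 62, 58, 63, 92, 122, 131, 132, 130, 130]
228 [195, 195, 194, 181, 140, 69, 38, 41, 46, 51, 55, 55, 51, 47, 42, 36, 32, 43, 89, 151, 198, 218, 209, 191]
229 [196, 196, 196, 187, 150, 76, 36, 36, 39, 41, 43, 42, 41, 39, 37, 35, 32, 43, 96, 166, 213, 227, 227, 223]
230 [195, 196, 195, 185, 146, 73, 36, 37, 37, 37, 40, 39, 38, 38, 36, 34, 32, 41, 90, 162, 211, 227, 229, 229]
231 [196, 196, 194, 179, 135, 69, 37, 37, 38, 39, 38, 39, 38, 39, 37, 34, 33, 39, 77, 144, 202, 224, 228, 229]
232 [196, 196, 193, 174, 124, 66, 39, 37, 38, 39, 39, 39, 38, 37, 36, 34, 37, 42, 70, 131, 193, 221, 227, 227]
233 [195, 195, 192, 173, 129, 72, 45, 42, 40, 40, 40, 39, 39, 39, 39, 41, 44, 53, 70, 128, 188, 219, 227, 226]
234 [194, 194, 192, 179, 142, 90, 59, 53, 51, 49, 47, 47, 47, 50, 54, 57, 59, 65, 90, 141, 191, 216, 226, 227]
235 [194, 194, 194, 186, 160, 117, 79, 70, 68, 65, 68, 70, 74, 76, 77, 77, 75, 88, 121, 162, 193, 210, 223, 226]
236 [193, 193, 193, 190, 180, 150, 112, 90, 84, 75, 79, 88, 100, 100, 88, 86, 96, 125, 157, 182, 195, 205, 217, 225]
237 [193, 193, 192, 193, 189, 176, 152, 127, 106, 86, 78, 92, 114, 114, 101, 106, 133, 163, 182, 191, 194, 198, 206, 216]
238 [193, 193, 193, 193, 192, 189, 180, 167, 150, 133, 123, 128, 142, 146, 144, 154, 170, 185, 192, 192, 193, 194, 196, 205]
239 [197, 196, 195, 195, 194, 193, 191, 188, 184, 179, 175, 172, 176, 181, 182, 184, 189, 192, 193, 193, 192, 192, 192, 196]
```

View pics/c6.png

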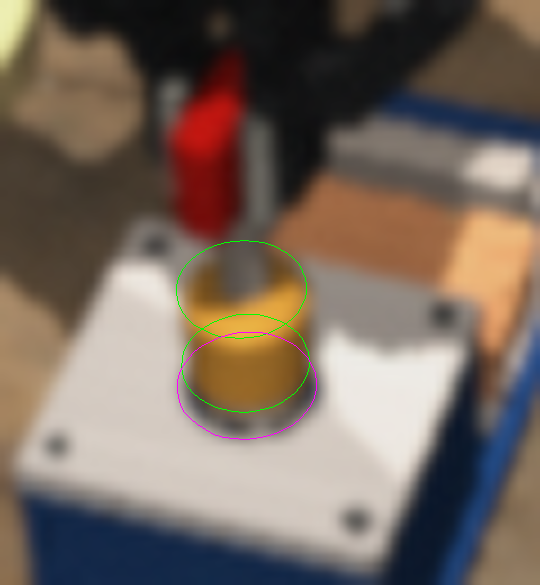

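The crop shows the foot inside the hole and the collar (centre column 232.5) over the hole (centre column 232.65), both shifted alike against the prediction. I feel downwards.

Call:
{"name": "step_arm", "arguments": {"series": [{"tx": 0, "ty": 0, "tz": 0.2, "rx": 0, "ry": 0, "rz": 0, "gripper": 0}, {"tx": 0, "ty": 0, "tz": 0.2, "rx": 0, "ry": 0, "rz": 0, "gripper": 0}, {"tx": 0, "ty": 0, "tz": 0.1, "rx": 0, "ry": 0, "rz": 0, "gripper": 0}, {"tx": 0, "ty": 0, "tz": 0.1, "rx": 0, "ry": 0, "rz": 0, "gripper": 0}, {"tx": 0, "ty": 0, "tz": 0.1, "rx": 0, "ry": 0, "rz": 0, "gripper": 0}, {"tx": 0, "ty": 0, "tz": 0.1, "rx": 0, "ry": 0, "rz": 0, "gripper": 0}, {"tx": 0, "ty": 0, "tz": 0, "rx": 0, "ry": 0, "rz": 0, "gripper": 0}, {"tx": 0, "ty": 0, "tz": 0, "rx": 0, "ry": 0, "rz": 0, "gripper": 0}]}}

```text
t: 12.7
eef_pos: [0.5207, -0.1635, 0.1483]
tool_rot: [[0.2, 0.98, 0.0], [0.98, -0.2, 0.0], [0.0, -0.0, -1.0]]
force: [-0.3, -0.4, -1.9]
width: 0.0127
finger_force: 68.4
```

Call:
{"name": "step_arm", "arguments": {"series": [{"tx": 0, "ty": 0, "tz": 0.1, "rx": 0, "ry": 0, "rz": 0, "gripper": 0}, {"tx": 0, "ty": 0, "tz": 0, "rx": 0, "ry": 0, "rz": 0, "gripper": 0}, {"tx": 0, "ty": 0, "tz": 0.1, "rx": 0, "ry": 0, "rz": 0, "gripper": 0}, {"tx": 0, "ty": 0, "tz": 0, "rx": 0, "ry": 0, "rz": 0, "gripper": 0}, {"tx": 0, "ty": 0, "tz": 0.1, "rx": 0, "ry": 0, "rz": 0, "gripper": 0}, {"tx": 0, "ty": 0, "tz": 0, "rx": 0, "ry": 0, "rz": 0, "gripper": 0}, {"tx": 0, "ty": 0, "tz": 0, "rx": 0, "ry": 0, "rz": 0, "gripper": 0}, {"tx": 0, "ty": 0, "tz": 0, "rx": 0, "ry": 0, "rz": 0, "gripper": 0}]}}

```text
t: 13.7
eef_pos: [0.5207, -0.1634, 0.1452]
tool_rot: [[0.2, 0.98, -0.0], [0.98, -0.2, 0.0], [0.0, -0.0, -1.0]]
force: [1.5, 4.1, -0.7]
width: 0.0134
finger_force: 68.5
```

```bash
python3 d.py .5207 -.1635 .126 1.37
```

```text
t 13.7 pos [ 0.5207 -0.1634  0.1452] psi 1.37 tilt [ 0.0004 -0.0003] q [-0.45  0.13  1.63  0.    1.38 -0.24] F [ 1.5   4.09 -0.7 ] M [ 0.92  -0.099  0.033] w 0.0134
tool cm [-0.01  0.    1.92] rz -0.0
```

Side force +4 N in y: the collar touches, so I shift the key along +y.

Call:
{"name": "step_arm", "arguments": {"series": [{"tx": 0.08, "ty": 0.02, "tz": 0, "rx": 0, "ry": 0, "rz": 0, "gripper": 0}, {"tx": 0, "ty": 0, "tz": 0, "rx": 0, "ry": 0, "rz": 0, "gripper": 0}, {"tx": 0, "ty": 0, "tz": 0, "rx": 0, "ry": 0, "rz": 0, "gripper": 0}, {"tx": 0.05, "ty": 0.01, "tz": 0, "rx": 0, "ry": 0, "rz": 0, "gripper": 0}, {"tx": 0, "ty": 0, "tz": 0.1, "rx": 0, "ry": 0, "rz": 0, "gripper": 0}, {"tx": 0, "ty": 0, "tz": 0, "rx": 0, "ry": 0, "rz": 0, "gripper": 0}, {"tx": 0, "ty": 0, "tz": 0, "rx": 0, "ry": 0, "rz": 0, "gripper": 0}, {"tx": 0, "ty": 0, "tz": 0, "rx": 0, "ry": 0, "rz": 0, "gripper": 0}]}}

```text
t: 14.7
eef_pos: [0.5213, -0.1623, 0.1443]
tool_rot: [[0.2, 0.98, 0.0], [0.98, -0.2, 0.0], [0.0, -0.0, -1.0]]
force: [0.3, 0.4, -0.5]
width: 0.0131
finger_force: 68.4
```

```bash
python3 d.py .5207 -.1635 .126 1.37
```

```text
t 14.7 pos [ 0.5213 -0.1623  0.1443] psi 1.37 tilt [ 0.0001 -0.    ] q [-0.44  0.14  1.63  0.    1.37 -0.24] F [ 0.34  0.44 -0.46] M [ 0.021  0.026 -0.031] w 0.0131
tool cm [-0.13 -0.03  1.83] rz -0.0
```

Call:
{"name": "step_arm", "arguments": {"series": [{"tx": 0.03, "ty": 0, "tz": 0.1, "rx": 0, "ry": 0, "rz": 0, "gripper": 0}, {"tx": 0, "ty": 0, "tz": 0.1, "rx": 0, "ry": 0, "rz": 0, "gripper": 0}, {"tx": 0, "ty": 0, "tz": 0.1, "rx": 0, "ry": 0, "rz": 0, "gripper": 0}, {"tx": 0, "ty": 0, "tz": 0.1, "rx": 0, "ry": 0, "rz": 0, "gripper": 0}, {"tx": 0, "ty": 0, "tz": 0.1, "rx": 0, "ry": 0, "rz": 0, "gripper": 0}, {"tx": 0, "ty": 0, "tz": 0.1, "rx": 0, "ry": 0, "rz": 0, "gripper": 0}, {"tx": 0, "ty": 0, "tz": 0, "rx": 0, "ry": 0, "rz": 0, "gripper": 0}, {"tx": 0, "ty": 0, "tz": 0, "rx": 0, "ry": 0, "rz": 0, "gripper": 0}]}}

```text
t: 15.7
eef_pos: [0.5213, -0.162, 0.1383]
tool_rot: [[0.2, 0.98, -0.0], [0.98, -0.2, 0.0], [0.0, -0.0, -1.0]]
force: [0.6, 0.1, -2.5]
width: 0.0132
finger_force: 68.4
```

```bash
python3 d.py .5207 -.1635 .126 1.37
```

```text
t 15.7 pos [ 0.5213 -0.162   0.1383] psi 1.37 tilt [ 0.0001 -0.    ] q [-0.44  0.14  1.64  0.    1.36 -0.24] F [ 0.64  0.06 -2.46] M [-0.022  0.008 -0.008] w 0.0132
tool cm [-0.16 -0.03  1.23] rz -0.0
```

Free; on past the wing-top height (0.135) in 1 mm steps.

Call:
{"name": "step_arm", "arguments": {"series": [{"tx": 0, "ty": 0, "tz": 0.1, "rx": 0, "ry": 0, "rz": 0, "gripper": 0}, {"tx": 0, "ty": 0, "tz": 0.1, "rx": 0, "ry": 0, "rz": 0, "gripper": 0}, {"tx": 0, "ty": 0, "tz": 0.1, "rx": 0, "ry": 0, "rz": 0, "gripper": 0}, {"tx": 0, "ty": 0, "tz": 0.1, "rx": 0, "ry": 0, "rz": 0, "gripper": 0}, {"tx": 0, "ty": 0, "tz": 0.1, "rx": 0, "ry": 0, "rz": 0, "gripper": 0}, {"tx": 0, "ty": 0, "tz": 0, "rx": 0, "ry": 0, "rz": 0, "gripper": 0}, {"tx": 0, "ty": 0, "tz": 0, "rx": 0, "ry": 0, "rz": 0, "gripper": 0}, {"tx": 0, "ty": 0, "tz": 0, "rx": 0, "ry": 0, "rz": 0, "gripper": 0}]}}

```text
t: 16.7
eef_pos: [0.5214, -0.162, 0.1333]
tool_rot: [[0.2, 0.98, 0.0], [0.98, -0.2, 0.0], [0.0, 0.0, -1.0]]
force: [-0.9, -0.7, -1.2]
width: 0.013
finger_force: 68.4
```

```bash
python3 d.py .5207 -.1635 .126 1.37
```

```text
t 16.7 pos [ 0.5214 -0.162   0.1333] psi 1.37 tilt [0.0001 0.    ] q [-0.44  0.14  1.65  0.    1.35 -0.24] F [-0.95 -0.73 -1.19] M [-0.01  -0.003 -0.019] w 0.013
tool cm [-0.16 -0.04  0.73] rz -0.0
```

Call:
{"name": "step_arm", "arguments": {"series": [{"tx": 0, "ty": 0, "tz": 0.1, "rx": 0, "ry": 0, "rz": 0, "gripper": 0}, {"tx": 0, "ty": 0, "tz": 0.1, "rx": 0, "ry": 0, "rz": 0, "gripper": 0}, {"tx": 0, "ty": 0, "tz": 0.1, "rx": 0, "ry": 0, "rz": 0, "gripper": 0}, {"tx": 0, "ty": 0, "tz": 0.1, "rx": 0, "ry": 0, "rz": 0, "gripper": 0}, {"tx": 0, "ty": 0, "tz": 0, "rx": 0, "ry": 0, "rz": 0, "gripper": 0}, {"tx": 0, "ty": 0, "tz": 0, "rx": 0, "ry": 0, "rz": 0, "gripper": 0}, {"tx": 0, "ty": 0, "tz": 0, "rx": 0, "ry": 0, "rz": 0, "gripper": 0}, {"tx": 0, "ty": 0, "tz": 0, "rx": 0, "ry": 0, "rz": 0, "gripper": 0}]}}

```text
t: 17.7
eef_pos: [0.5213, -0.1621, 0.1293]
tool_rot: [[0.2, 0.98, -0.0], [0.98, -0.2, 0.0], [0.0, -0.0, -1.0]]
force: [-0.1, -1.3, -1.2]
width: 0.0133
finger_force: 68.4
```

```bash
python3 d.py .5207 -.1635 .126 1.37
```

```text
t 17.7 pos [ 0.5213 -0.1621  0.1293] psi 1.37 tilt [ 0.0001 -0.    ] q [-0.44  0.15  1.65  0.    1.34 -0.24] F [-0.1  -1.28 -1.2 ] M [-0.016  0.018  0.003] w 0.0133
tool cm [-0.15 -0.03  0.33] rz -0.0
```

Call:
{"name": "step_arm", "arguments": {"series": [{"tx": 0, "ty": 0, "tz": 0.1, "rx": 0, "ry": 0, "rz": 0, "gripper": 0}, {"tx": 0, "ty": 0, "tz": 0.1, "rx": 0, "ry": 0, "rz": 0, "gripper": 0}, {"tx": 0, "ty": 0, "tz": 0.1, "rx": 0, "ry": 0, "rz": 0, "gripper": 0}, {"tx": 0, "ty": 0, "tz": 0, "rx": 0, "ry": 0, "rz": 0, "gripper": 0}, {"tx": 0, "ty": 0, "tz": 0, "rx": 0, "ry": 0, "rz": 0.05, "gripper": 0}, {"tx": 0, "ty": 0, "tz": 0, "rx": 0, "ry": 0, "rz": 0.05, "gripper": 0}, {"tx": 0, "ty": 0, "tz": 0, "rx": 0, "ry": 0, "rz": 0, "gripper": 0}, {"tx": 0, "ty": 0, "tz": 0, "rx": 0, "ry": 0, "rz": 0, "gripper": 0}]}}

```text
t: 18.7
eef_pos: [0.5212, -0.162, 0.1262]
tool_rot: [[0.295, 0.955, -0.0], [0.955, -0.295, 0.0], [-0.0, -0.0, -1.0]]
force: [-3.3, -0.0, -1.2]
width: 0.0132
finger_force: 68.5
```

```bash
cat > q.py <<'E'
from h import *
import sys
# average several force readings (each camera call advances 0.05 s)
F=[];M=[]
for i in range(int(sys.argv[1])):
    manip.read_camera("scene");s=manip.get_state();F.append(s["force"]);M.append(s["torque"])
R=s["tool_rot"];print("t",round(s["t"],2),"pos",s["eef_pos"].round(4),"psi",np.arctan2(R[1,0],R[0,0]).round(4),"F",np.mean(F,0).round(2),"M",np.mean(M,0).round(4),"sd",np.std(M,0).round(3),"w",round(s["width"],4))
E
python3 q.py 6
```

```text
t 19.0 pos [ 0.5212 -0.162   0.1262] psi 1.27 F [-2.58 -0.4  -0.59] M [-0.0364  0.7218  0.0178] sd [0.029 0.061 0.036] w 0.0135
```

Call:
{"name": "step_arm", "arguments": {"series": [{"tx": -0.02, "ty": -0.05, "tz": 0, "rx": 0, "ry": 0, "rz": 0, "gripper": 0}, {"tx": 0, "ty": 0, "tz": 0, "rx": 0, "ry": 0, "rz": 0.05, "gripper": 0}, {"tx": 0, "ty": 0, "tz": 0, "rx": 0, "ry": 0, "rz": 0.05, "gripper": 0}, {"tx": 0, "ty": 0, "tz": 0, "rx": 0, "ry": 0, "rz": 0.05, "gripper": 0}, {"tx": 0, "ty": 0, "tz": 0, "rx": 0, "ry": 0, "rz": 0, "gripper": 0}, {"tx": 0, "ty": 0, "tz": 0, "rx": 0, "ry": 0, "rz": 0, "gripper": 0}, {"tx": 0, "ty": 0, "tz": 0, "rx": 0, "ry": 0, "rz": 0, "gripper": 0}, {"tx": 0, "ty": 0, "tz": 0, "rx": 0, "ry": 0, "rz": 0, "gripper": 0}]}}

```text
t: 20.0
eef_pos: [0.5208, -0.1621, 0.1263]
tool_rot: [[0.436, 0.9, -0.0], [0.9, -0.436, 0.0], [0.0, -0.0, -1.0]]
force: [-3.9, 0.8, -0.8]
width: 0.013
finger_force: 68.6
```

```bash
python3 q.py 10
```

```text
t 20.5 pos [ 0.5208 -0.1621  0.1263] psi 1.1198 F [-2.9   0.13 -1.35] M [0.0431 0.7299 0.0977] sd [0.041 0.04  0.043] w 0.0135
```

Call:
{"name": "step_arm", "arguments": {"series": [{"tx": -0.04, "ty": -0.09, "tz": 0, "rx": 0, "ry": 0, "rz": 0, "gripper": 0}, {"tx": 0, "ty": 0, "tz": 0, "rx": 0, "ry": 0, "rz": 0.03, "gripper": 0}, {"tx": 0, "ty": 0, "tz": 0, "rx": 0, "ry": 0, "rz": 0.03, "gripper": 0}, {"tx": 0, "ty": 0, "tz": 0, "rx": 0, "ry": 0, "rz": 0.02, "gripper": 0}, {"tx": 0, "ty": 0, "tz": 0, "rx": 0, "ry": 0, "rz": 0.02, "gripper": 0}, {"tx": 0, "ty": 0, "tz": 0, "rx": 0, "ry": 0, "rz": 0, "gripper": 0}, {"tx": 0, "ty": 0, "tz": 0, "rx": 0, "ry": 0, "rz": 0, "gripper": 0}, {"tx": 0, "ty": 0, "tz": 0, "rx": 0, "ry": 0, "rz": 0, "gripper": 0}]}}

```text
t: 21.5
eef_pos: [0.5199, -0.162, 0.1264]
tool_rot: [[0.523, 0.852, 0.0], [0.852, -0.523, 0.0], [0.0, 0.0, -1.0]]
force: [3.4, 0.1, -3.8]
width: 0.013
finger_force: 68.2
```

```bash
python3 q.py 10
```

```text
t 22.0 pos [ 0.5199 -0.1621  0.1263] psi 1.0198 F [ 5.07  0.12 -2.69] M [-0.0124 -1.217   0.1408] sd [0.024 0.06  0.035] w 0.0133
```

Call:
{"name": "step_arm", "arguments": {"series": [{"tx": 0.03, "ty": 0.05, "tz": 0, "rx": 0, "ry": 0, "rz": 0, "gripper": 0}, {"tx": 0, "ty": 0, "tz": 0, "rx": 0, "ry": 0, "rz": 0.02, "gripper": 0}, {"tx": 0, "ty": 0, "tz": 0, "rx": 0, "ry": 0, "rz": 0.02, "gripper": 0}, {"tx": 0, "ty": 0, "tz": 0, "rx": 0, "ry": 0, "rz": 0.02, "gripper": 0}, {"tx": 0, "ty": 0, "tz": 0, "rx": 0, "ry": 0, "rz": 0.02, "gripper": 0}, {"tx": 0, "ty": 0, "tz": 0, "rx": 0, "ry": 0, "rz": 0.02, "gripper": 0}, {"tx": 0, "ty": 0, "tz": 0, "rx": 0, "ry": 0, "rz": 0, "gripper": 0}, {"tx": 0, "ty": 0, "tz": 0, "rx": 0, "ry": 0, "rz": 0, "gripper": 0}]}}

```text
t: 23.0
eef_pos: [0.5203, -0.162, 0.1263]
tool_rot: [[0.606, 0.796, -0.0], [0.796, -0.606, 0.0], [0.0, -0.0, -1.0]]
force: [1.1, 1.1, -0.9]
width: 0.0133
finger_force: 68.7
```

```bash
python3 q.py 10; python3 - <<'E'
from h import *
im=manip.read_camera("scene");cv2.imwrite("pics/s7.png",im);print(np.hypot(0,0))
S0=cv2.imread("pics/scene0.png");cv2.imwrite("pics/c7.png",np.hstack([crop(S0,225,190,55,55,7),crop(im,225,190,55,55,7)]))
E
```

```text
t 23.5 pos [ 0.5204 -0.1621  0.1263] psi 0.9198 F [ 0.4   0.27 -0.59] M [ 0.1139 -0.1454  0.1347] sd [0.031 0.024 0.022] w 0.0131
0.0
```

View pics/c7.png

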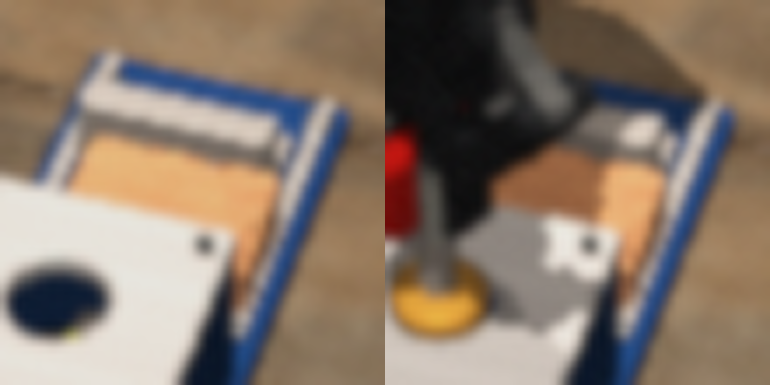

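The crop shows the collar sunk in the guard hole at about (228+,232) and the gap at the fence closing. The side load is gone and the torque of 0.135 N m is still the free value, so I keep turning.

Call:
{"name": "step_arm", "arguments": {"series": [{"tx": 0, "ty": 0, "tz": 0, "rx": 0, "ry": 0, "rz": 0.02, "gripper": 0}, {"tx": 0, "ty": 0, "tz": 0, "rx": 0, "ry": 0, "rz": 0.02, "gripper": 0}, {"tx": 0, "ty": 0, "tz": 0, "rx": 0, "ry": 0, "rz": 0.02, "gripper": 0}, {"tx": 0, "ty": 0, "tz": 0, "rx": 0, "ry": 0, "rz": 0.02, "gripper": 0}, {"tx": 0, "ty": 0, "tz": 0, "rx": 0, "ry": 0, "rz": 0.02, "gripper": 0}, {"tx": 0, "ty": 0, "tz": 0, "rx": 0, "ry": 0, "rz": 0, "gripper": 0}, {"tx": 0, "ty": 0, "tz": 0, "rx": 0, "ry": 0, "rz": 0, "gripper": 0}, {"tx": 0, "ty": 0, "tz": 0, "rx": 0, "ry": 0, "rz": 0, "gripper": 0}]}}

```text
t: 24.55
eef_pos: [0.5204, -0.162, 0.1263]
tool_rot: [[0.682, 0.731, -0.0], [0.731, -0.682, 0.0], [0.0, -0.0, -1.0]]
force: [-0.1, 1.6, -0.9]
width: 0.0132
finger_force: 68.7
```

```bash
python3 q.py 10
```

```text
t 25.05 pos [ 0.5204 -0.162   0.1263] psi 0.8198 F [ 0.4   0.71 -1.39] M [ 0.2092 -0.0772  0.14  ] sd [0.019 0.022 0.012] w 0.0132
```

Call:
{"name": "step_arm", "arguments": {"series": [{"tx": 0, "ty": 0, "tz": 0, "rx": 0, "ry": 0, "rz": 0.02, "gripper": 0}, {"tx": 0, "ty": 0, "tz": 0, "rx": 0, "ry": 0, "rz": 0.02, "gripper": 0}, {"tx": 0, "ty": 0, "tz": 0, "rx": 0, "ry": 0, "rz": 0.02, "gripper": 0}, {"tx": 0, "ty": 0, "tz": 0, "rx": 0, "ry": 0, "rz": 0.02, "gripper": 0}, {"tx": 0, "ty": 0, "tz": 0, "rx": 0, "ry": 0, "rz": 0.02, "gripper": 0}, {"tx": 0, "ty": 0, "tz": 0, "rx": 0, "ry": 0, "rz": 0, "gripper": 0}, {"tx": 0, "ty": 0, "tz": 0, "rx": 0, "ry": 0, "rz": 0, "gripper": 0}, {"tx": 0, "ty": 0, "tz": 0, "rx": 0, "ry": 0, "rz": 0, "gripper": 0}]}}

```text
t: 26.05
eef_pos: [0.5204, -0.162, 0.1263]
tool_rot: [[0.752, 0.659, -0.0], [0.659, -0.752, 0.0], [0.0, -0.0, -1.0]]
force: [0.6, 0.9, -1.6]
width: 0.0132
finger_force: 68.6
```

```bash
python3 q.py 10
```

```text
t 26.55 pos [ 0.5204 -0.162   0.1263] psi 0.7199 F [ 0.2   1.51 -1.4 ] M [ 0.2927 -0.0916  0.142 ] sd [0.024 0.028 0.017] w 0.0133
```

Call:
{"name": "step_arm", "arguments": {"series": [{"tx": 0.01, "ty": -0.02, "tz": 0, "rx": 0, "ry": 0, "rz": 0.02, "gripper": 0}, {"tx": 0, "ty": 0, "tz": 0, "rx": 0, "ry": 0, "rz": 0.02, "gripper": 0}, {"tx": 0, "ty": 0, "tz": 0, "rx": 0, "ry": 0, "rz": 0.02, "gripper": 0}, {"tx": 0, "ty": 0, "tz": 0, "rx": 0, "ry": 0, "rz": 0.02, "gripper": 0}, {"tx": 0, "ty": 0, "tz": 0, "rx": 0, "ry": 0, "rz": 0.02, "gripper": 0}, {"tx": 0, "ty": 0, "tz": 0, "rx": 0, "ry": 0, "rz": 0, "gripper": 0}, {"tx": 0, "ty": 0, "tz": 0, "rx": 0, "ry": 0, "rz": 0, "gripper": 0}, {"tx": 0, "ty": 0, "tz": 0, "rx": 0, "ry": 0, "rz": 0, "gripper": 0}]}}

```text
t: 27.55
eef_pos: [0.5204, -0.1618, 0.1263]
tool_rot: [[0.814, 0.581, 0.0], [0.581, -0.814, 0.0], [0.0, -0.0, -1.0]]
force: [1.6, -0.4, -0.9]
width: 0.0134
finger_force: 68.5
```

```bash
python3 q.py 10
```

```text
t 28.05 pos [ 0.5203 -0.1618  0.1263] psi 0.6198 F [ 1.06 -0.48 -1.8 ] M [-0.1301 -0.3064  0.1429] sd [0.031 0.039 0.033] w 0.0133
```

Call:
{"name": "step_arm", "arguments": {"series": [{"tx": 0, "ty": 0, "tz": 0, "rx": 0, "ry": 0, "rz": 0.02, "gripper": 0}, {"tx": 0, "ty": 0, "tz": 0, "rx": 0, "ry": 0, "rz": 0.02, "gripper": 0}, {"tx": 0, "ty": 0, "tz": 0, "rx": 0, "ry": 0, "rz": 0.02, "gripper": 0}, {"tx": 0, "ty": 0, "tz": 0, "rx": 0, "ry": 0, "rz": 0.02, "gripper": 0}, {"tx": 0, "ty": 0, "tz": 0, "rx": 0, "ry": 0, "rz": 0.02, "gripper": 0}, {"tx": 0, "ty": 0, "tz": 0, "rx": 0, "ry": 0, "rz": 0, "gripper": 0}, {"tx": 0, "ty": 0, "tz": 0, "rx": 0, "ry": 0, "rz": 0, "gripper": 0}, {"tx": 0, "ty": 0, "tz": 0, "rx": 0, "ry": 0, "rz": 0, "gripper": 0}]}}

```text
t: 29.05
eef_pos: [0.5203, -0.1618, 0.1263]
tool_rot: [[0.868, 0.497, -0.0], [0.497, -0.868, 0.0], [0.0, -0.0, -1.0]]
force: [1.1, -0.8, -1.0]
width: 0.0133
finger_force: 68.5
```

```bash
python3 q.py 10
```

```text
t 29.55 pos [ 0.5203 -0.1618  0.1263] psi 0.5199 F [ 1.37 -0.67 -1.65] M [-0.1051 -0.3427  0.1435] sd [0.041 0.026 0.022] w 0.013
```

Call:
{"name": "step_arm", "arguments": {"series": [{"tx": 0, "ty": 0, "tz": 0, "rx": 0, "ry": 0, "rz": 0.02, "gripper": 0}, {"tx": 0, "ty": 0, "tz": 0, "rx": 0, "ry": 0, "rz": 0.02, "gripper": 0}, {"tx": 0, "ty": 0, "tz": 0, "rx": 0, "ry": 0, "rz": 0.02, "gripper": 0}, {"tx": 0, "ty": 0, "tz": 0, "rx": 0, "ry": 0, "rz": 0.02, "gripper": 0}, {"tx": 0, "ty": 0, "tz": 0, "rx": 0, "ry": 0, "rz": 0.02, "gripper": 0}, {"tx": 0, "ty": 0, "tz": 0, "rx": 0, "ry": 0, "rz": 0, "gripper": 0}, {"tx": 0, "ty": 0, "tz": 0, "rx": 0, "ry": 0, "rz": 0, "gripper": 0}, {"tx": 0, "ty": 0, "tz": 0, "rx": 0, "ry": 0, "rz": 0, "gripper": 0}]}}

```text
t: 30.55
eef_pos: [0.5203, -0.1619, 0.1263]
tool_rot: [[0.913, 0.408, -0.0], [0.408, -0.913, 0.0], [0.0, -0.0, -1.0]]
force: [0.8, 0.2, -1.4]
width: 0.0134
finger_force: 68.5
```

```bash
python3 q.py 8
```

```text
t 30.95 pos [ 0.5203 -0.1618  0.1263] psi 0.4198 F [ 1.3   0.01 -1.3 ] M [ 0.0018 -0.3612  0.1772] sd [0.023 0.047 0.031] w 0.0138
```

Call:
{"name": "step_arm", "arguments": {"series": [{"tx": 0, "ty": 0, "tz": 0, "rx": 0, "ry": 0, "rz": 0.02, "gripper": 0}, {"tx": 0, "ty": 0, "tz": 0, "rx": 0, "ry": 0, "rz": 0.02, "gripper": 0}, {"tx": 0, "ty": 0, "tz": 0, "rx": 0, "ry": 0, "rz": 0.02, "gripper": 0}, {"tx": 0, "ty": 0, "tz": 0, "rx": 0, "ry": 0, "rz": 0.02, "gripper": 0}, {"tx": 0, "ty": 0, "tz": 0, "rx": 0, "ry": 0, "rz": 0.02, "gripper": 0}, {"tx": 0, "ty": 0, "tz": 0, "rx": 0, "ry": 0, "rz": 0, "gripper": 0}, {"tx": 0, "ty": 0, "tz": 0, "rx": 0, "ry": 0, "rz": 0, "gripper": 0}, {"tx": 0, "ty": 0, "tz": 0, "rx": 0, "ry": 0, "rz": 0, "gripper": 0}]}}

```text
t: 31.95
eef_pos: [0.5203, -0.1618, 0.1263]
tool_rot: [[0.949, 0.314, -0.0], [0.314, -0.949, 0.0], [0.0, -0.0, -1.0]]
force: [2.1, 0.3, -0.4]
width: 0.0133
finger_force: 68.6
```

```bash
python3 q.py 8
```

```text
t 32.35 pos [ 0.5203 -0.1618  0.1263] psi 0.3198 F [ 1.24  0.29 -1.61] M [ 0.0811 -0.401   0.2013] sd [0.029 0.023 0.022] w 0.0131
```

Contact found: squeeze is about 10–11 N (+0.063 N m). Another 0.07 rad should bring about 15 N.

Call:
{"name": "step_arm", "arguments": {"series": [{"tx": 0, "ty": 0, "tz": 0, "rx": 0, "ry": 0, "rz": 0.02, "gripper": 0}, {"tx": 0, "ty": 0, "tz": 0, "rx": 0, "ry": 0, "rz": 0.02, "gripper": 0}, {"tx": 0, "ty": 0, "tz": 0, "rx": 0, "ry": 0, "rz": 0.02, "gripper": 0}, {"tx": 0, "ty": 0, "tz": 0, "rx": 0, "ry": 0, "rz": 0.01, "gripper": 0}, {"tx": 0, "ty": 0, "tz": 0, "rx": 0, "ry": 0, "rz": 0, "gripper": 0}, {"tx": 0, "ty": 0, "tz": 0, "rx": 0, "ry": 0, "rz": 0, "gripper": 0}, {"tx": 0, "ty": 0, "tz": 0, "rx": 0, "ry": 0, "rz": 0, "gripper": 0}, {"tx": 0, "ty": 0, "tz": 0, "rx": 0, "ry": 0, "rz": 0, "gripper": 0}]}}

```text
t: 33.35
eef_pos: [0.5203, -0.1618, 0.1263]
tool_rot: [[0.969, 0.247, -0.0], [0.247, -0.969, 0.0], [-0.0, -0.0, -1.0]]
force: [2.0, 0.7, -1.3]
width: 0.013
finger_force: 68.6
```

```bash
python3 q.py 20
```

```text
t 34.35 pos [ 0.5203 -0.1618  0.1263] psi 0.2499 F [ 1.91  0.35 -1.58] M [ 0.1392 -0.4586  0.2292] sd [0.026 0.026 0.035] w 0.013
```

About 14.8 N. I let go and rise.

Call:
{"name": "step_arm", "arguments": {"series": [{"tx": 0, "ty": 0, "tz": 0, "rx": 0, "ry": 0, "rz": 0, "gripper": 25}, {"tx": 0, "ty": 0, "tz": 0, "rx": 0, "ry": 0, "rz": 0, "gripper": 35}, {"tx": 0, "ty": 0, "tz": 0, "rx": 0, "ry": 0, "rz": 0, "gripper": 50}, {"tx": 0, "ty": 0, "tz": 0, "rx": 0, "ry": 0, "rz": 0, "gripper": 60}, {"tx": 0, "ty": 0, "tz": 0, "rx": 0, "ry": 0, "rz": 0, "gripper": 60}, {"tx": 0, "ty": 0, "tz": 0, "rx": 0, "ry": 0, "rz": 0, "gripper": 60}, {"tx": 0, "ty": 0, "tz": -0.5, "rx": 0, "ry": 0, "rz": 0, "gripper": 60}, {"tx": 0, "ty": 0, "tz": -1, "rx": 0, "ry": 0, "rz": 0, "gripper": 60}]}}

```text
t: 35.35
eef_pos: [0.5202, -0.1618, 0.1417]
tool_rot: [[0.969, 0.247, -0.0], [0.247, -0.969, 0.0], [-0.0, -0.0, -1.0]]
force: [-0.6, -0.3, 0.5]
width: 0.0512
finger_force: 0.0
```

Call:
{"name": "step_arm", "arguments": {"series": [{"tx": 0, "ty": 0, "tz": -1.5, "rx": 0, "ry": 0, "rz": 0, "gripper": 60}, {"tx": 0, "ty": 0, "tz": -2, "rx": 0, "ry": 0, "rz": 0, "gripper": 60}, {"tx": 0, "ty": 0, "tz": -2, "rx": 0, "ry": 0, "rz": 0, "gripper": 60}, {"tx": 0, "ty": 0, "tz": -2, "rx": 0, "ry": 0, "rz": 0, "gripper": 60}, {"tx": 0, "ty": 0, "tz": -2, "rx": 0, "ry": 0, "rz": 0, "gripper": 60}, {"tx": 0, "ty": 0, "tz": -1, "rx": 0, "ry": 0, "rz": 0, "gripper": 60}, {"tx": 0, "ty": 0, "tz": 0, "rx": 0, "ry": 0, "rz": 0, "gripper": 60}, {"tx": 0, "ty": 0, "tz": 0, "rx": 0, "ry": 0, "rz": 0, "gripper": 60}]}}

```text
t: 36.35
eef_pos: [0.5201, -0.1618, 0.2456]
tool_rot: [[0.969, 0.247, -0.001], [0.247, -0.969, 0.001], [-0.001, -0.001, -1.0]]
force: [-1.0, 0.1, -0.1]
width: 0.0512
finger_force: 0.0
```

```bash
python3 - <<'E'
from h import *
im=manip.read_camera("scene");s=manip.get_state();print(s["t"],s["eef_pos"],s["force"],s["width"])
cv2.imwrite("pics/c8.png",np.hstack([crop(im,195,165,85,95,5),crop(im,195,260,85,95,5)]))
E
```

```text
36.4 [ 0.52012678 -0.16174504  0.24556164] [-0.4816519  -0.16195735  0.06767593] 0.051278443837865034
```

View pics/c8.png

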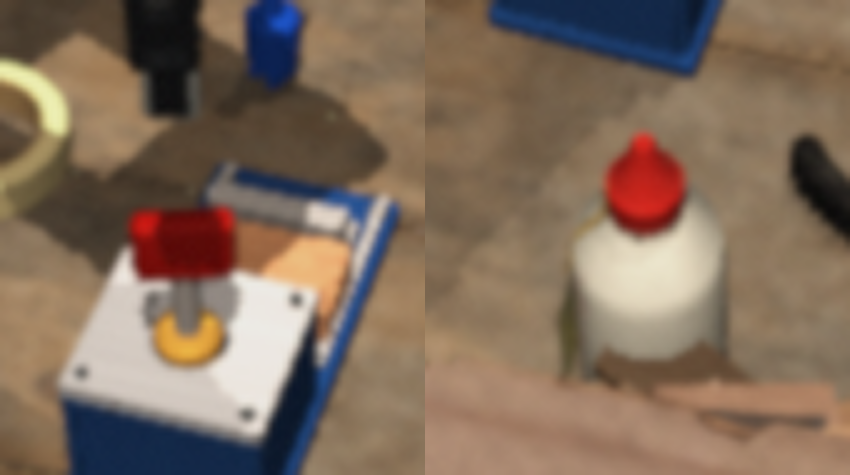

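The key stands upright and seated in the guard hole (collar at about 233,232), the block is against the fence, the bottle is standing (323,300), and the gripper is clear of everything.

```bash
python3 -c "
from bench import manip
print(manip.finish_job())"
```

```text
the job is handed in; nothing more can be done
None
```

The job is handed in: the red-handled key is left seated in the well, the jaw holds the block against the fence with about 15 N (estimated from the turning torque), and the glue bottle is still standing, with about 36 of the 67 s used.

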